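Fish a dropped collar out from under the desk shelf

ROBOT

A 6-joint arm with a two-finger parallel gripper is mounted at the origin on the work surface. World frame = base frame: x ahead of the robot, y to its left, z up, the work surface at z = 0. Lengths are in m, angles in rad, forces in N, time in s.
With the tool pointing down it reaches from about 0.325 to 1 m from the base axis. Payload 5.1 kg.
Tool frame: the origin (TCP) lies midway between the tips of the shut fingers; the grasp point (between the pads) lies 19 mm behind it; z points along the fingers, y is the direction in which the jaws open and shut (so a half turn about z gives the same grasp; the last joint's range is limited). The gripper opens to 85 mm and grips with 20 to 120 N. Pads are 22 mm wide; open, the fingers measure 114 mm over their backs; the gripper's body (76 mm by 85 mm) begins 54 mm behind the grasp point. The pads swing forward as they close: fully open they stand 13 mm farther back than shut.
Start: joints at [1.106, 0.124, 1.65, -0, 1.367, -0.083], TCP at [0.242, 0.603, 0.231] pointing down, gripper open.
Joint ranges: [-2.61, 2.61], [-1.02, 2.33], [0.03, 2.71], [-1.35, 4.49], [0.32, 2.68], [-2.91, 2.91]. Speed limits (rad/s): [2.57, 2.57, 3.14, 3.14, 3.14, 3.14].

INTERFACE

Orientations are given as a 3x3 rotation matrix whose columns are the frame's x, y, z axes.
In Python, from plant import robot gives the robot as it stands. The module is installed in compiled form; this text tells all that it offers.
- The arm moves only by the tool send_rows, never from a script. Its argument "rows" is text: rows parted by semicolons, each of 7 numbers parted by spaces: the shift along the tool's x, y, z in mm, then the turn, a rotation vector about the tool's x, y, z in rad, then the closure, from 0 (fully open) to 1 (shut). A call has 1 to 12 rows; each row shifts and turns the pose as measured when the row begins, along the tool's axes as they then stand; what a row does not reach is not made up. A row lasts 1/12 s, in which the tool goes at most 41.7 mm and 7.16 degrees, less where a joint would pass 70% of its speed; a pose out of reach is approached as far as the arm can. A call is refused whole if a number of a shift passes 41.7 or a number of a turn 0.125, either way. A call with a gripper value outside its range is refused whole. The fingers move at their own pace and stop on an object; "grip_force" is the grip in N (left out, the last holds). Time passes only in rows, so rows that do not move let the fingers close. It gives the time, the measured TCP pose, the force and the opening at its end, in the units of the state.
- robot.state(): the state, without advancing time (a new reading comes with each control period).
- robot.read_camera(name): name is "scene" or "top" or "wrist"; returns a dict with "frame" (384x512x3 uint8, blue, green, red), "mtx" (3x3 intrinsics, pixels), "world_to_cam" (4x4, takes a point from world to camera coordinates). Camera axes: x right, y down, z forward; pixel columns grow to the right and rows downward; lengths in m; the calibration is good to about 2 mm. A picture is of the moment at which its call begins. There is no depth.
- robot.hand_in(): hands the job in, once; it reports no verdict.
The state is a dict: "time_s": time; "q": joint angles; "joint_velocities": joint speeds; "joint_torque": joint torques, N m; "ee_pos": TCP position; "eef_rot": TCP orientation; "force": force on the tool from outside, world axes, zero at the start; "ft_torque": the same for the moment, N m; "grip_width": finger opening in m.
Only numpy, scipy, OpenCV 4.12 (cv2) and the standard library are available. Lean on these libraries where they do the work, as an engineer would, in place of code of your own. Each camera call takes 0.05 s, during which the arm holds its last target.

TASK

A steel collar has rolled under the low grey shelf on the desk, up to the paper stop. Take the aluminium L-shaped ruler by its blue grip, feel for the collar under the shelf and hook it out, always pushing gently so that its thin toe does not bend. Then lay the ruler flat on the open desk, clear of the shelf and the dish, and set the collar gently in the blue dish, leaving the other desk things alone.

Things in the scene. Friction and masses are not known exactly. Their poses are not given: they have to be found in the camera images.
- shelf: Low grey sheet-steel desk shelf, fixed, 350 mm wide (y), 200 deep (x), board 40 to 44 mm above the desk; telephone and binder on it from 75 mm behind the front edge, to 100 mm high. Origin: on the desk under the middle of the front edge, towards the robot; x runs level to the back, y left as the robot sees it. Open in front; side walls over the full depth, inner faces at y = +165 and -165 mm.
- stop_zone (a point): Point on the desk under the shelf, 85 mm behind the front edge, axes as the shelf's. Around it hangs the paper stop: straight steel strip parallel to the front edge, from wall to wall, 1 to 39 mm above the desk. Where it is clamped varies and is not tracked: its front face is 60 to 110 mm behind the front edge. It does not give.
- search_zone (a point): Point on the desk under the shelf, 60 mm behind the front edge, 35 mm right of its middle, axes as the shelf's. The dropped collar, not tracked, lies flat thereabouts: round, steel, 26 mm diameter, 16 high, bore 10, 50 to 72 g. Its centre is at y = -115 to +40 mm in the shelf's frame, its rim 1 to 3 mm in front of the stop. Pushing it along the desk takes about 0.4 N.
- ruler: Loose flat aluminium L-shaped ruler, about 120 g, 4 mm thick, lying on the desk. Origin: on its underside below the middle of the grip; x along the long arm to the toe, z up. Arm: 22 mm wide, x = -90 to +152 mm. Toe: 12 mm wide (x 140 to 152), pointing to -y, from y = -11 to -71.5. Blue grip: upright bar along the arm, 70 mm long, 12 mm wide, from 4 to 26 mm above the underside.
- toe: The toe of the ruler, fixed to it, same origin and axes; it bends if pushed hard. Its underside is 0.8 mm above the arm's. Its far edge is straight at x = 152 mm from y = +11 to -71.5 mm; its near edge is straight at x = 140 mm and slants over the last 13 mm to a 5 mm wide round tip.
- toe_tip (a point): Outermost point of the toe's tip, at (149.5, -71.5, 2) mm in the ruler's frame; axes as the ruler's.
- dish: Round blue plastic parts dish, fixed, 120 mm over the rim, 26 mm high, wall 4 mm. Origin: on the desk under its centre, z up. Its inner floor is a black rubber liner, top 7 mm above the desk, 100 mm across.
- liner: The black rubber liner disc in the dish, 100 mm across, 3 mm thick, fixed. Origin: centre of its underside, 4 mm above the desk.
- pencil_cup: Bystander, loose: round white and red pencil cup with pens, 72 mm across, 95 mm high (165 mm with the pens), 350 g. Origin: centre of its underside.
- calculator: Bystander, loose: grey desk calculator, 150 x 90 x 17 mm, 150 g, long side along its x. Origin: centre of its underside.
- stapler: Bystander, loose: red and black stapler, 125 mm long (x), 34 mm wide, 47 mm high, 280 g. Origin: centre of its underside.
Mind the look-alikes: they are no part of the job. Several things look just like the dish: the one meant starts farthest from the robot's base.

How it is judged:
On the way, in this order (a step that is already met when the one before it is completed fails the run):
1. the tip of the ruler's toe is under the shelf, more than 40 mm behind its front edge and within 30 mm of the desk (x of toe_tip in the frame of shelf between 0.04 and 0.12 m and y of toe_tip in the frame of shelf between -0.165 and 0.165 m and height (world z) of toe_tip below 0.03 m), for 0.2 s.
2. the ruler is out from under the shelf, let go, and lies flat and still on the desk, not touching shelf or dish (height (world z) of ruler below 0.004 m and height (world z) of toe_tip below 0.006 m and angle between ruler's own z axis and vertical below 0.05 rad and linear speed of ruler below 0.02 m/s and contact force between the fingers and ruler below 0.1 N and (x of toe_tip in the frame of shelf below -0.005 m or y of toe_tip in the frame of shelf below -0.18 m or y of toe_tip in the frame of shelf above 0.18 m) and contact force between ruler and dish below 0.02 N and contact force between ruler and shelf below 0.02 N), for 0.2 s.
At the end, for the whole second after the job is handed in: The collar rests with its weight on the dish's liner (load 0.35 to 1.2 N); the ruler lies flat (tilt under 0.05 rad, toe under 6 mm high), still and let go on the desk, its toe out from under the shelf, touching neither shelf nor dish (all of step 2 and contact force between liner and anything else between 0.35 and 1.2 N).
It fails at once if the ruler's toe is pushed against anything (stop, wall, collar) with more than 25 N, or the shelf is pushed with more than 25 N (contact force between any of toe, shelf and anything else above 25 N).
It fails at once if the dish is pushed or struck with more than 70 N (collar dropped in from a height or rammed down) (contact force between dish and anything else above 70 N).
It fails at once if the pencil cup, calculator or stapler is moved more than 15 mm or tipped (distance of any of pencil_cup, calculator, stapler from where it was at the start of the episode above 0.015 m or angle between any of pencil_cup, calculator, stapler's own z axis and vertical above 0.2 rad).
It also fails if it takes over 72 s, if anything falls off the work surface, if the arm or the gripper's body presses on something with over 40 N, if the wrist force passes 120 N, or if a joint passes its speed limit or range.

## Working session

There is one attempt and no reset: what is moved stays moved. The work goes in short steps, Python scripts to look and compute and a tool call to move; the robot and the scene stay as the last step left them, time stands still between calls to the robot, and variables do not carry over. Pictures are saved under pics/ and viewed, and the job is handed in when it is done.

Besides the shell and the picture viewer there is one more tool, called as name(argument=value, ...), one argument or row to a line, values as JSON. send_rows: Moves the arm, as the interface text tells. Its arguments: {"type":"object","properties":{"rows":{"type":"string"},"grip_force":{"type":"number"}},"required":["rows"]}

```bash
mkdir -p pics; cat > h.py <<'E'
import numpy as np, cv2
from plant import robot
def shot(n,f):
    d=robot.read_camera(n); cv2.imwrite('pics/'+f,d['frame']); np.savez('pics/'+f+'.npz',**d); return d
def ld(f): return np.load('pics/'+f+'.npz')
def ray(d,u,v,z):
    T=d['world_to_cam'];R=T[:3,:3];c=-R.T@T[:3,3]
    r=R.T@np.linalg.inv(d['mtx'])@np.array([u,v,1.])
    return c+r*(z-c[2])/r[2]
def proj(d,p):
    T=d['world_to_cam'];q=d['mtx']@(T[:3,:3]@np.array(p)+T[:3,3]);return q[:2]/q[2]
E
python3 - <<'E'
from h import *
for n in('scene','top','wrist'): shot(n,n+'1.png')
s=robot.state()
print(s)
E
```

```text
{'time_s': 0.15, 'q': array([ 1.10639876e+00,  1.24325083e-01,  1.65139238e+00, -1.02613658e-05,
        1.36748620e+00, -8.25965675e-02]), 'joint_velocities': array([-0.00097854, -0.00167584, -0.00340115, -0.00107544, -0.00016192,
        0.00110103]), 'joint_torque': array([-8.36158483e-05, -4.24227118e+01, -3.66012096e+01, -3.93674588e-05,
        4.68569779e-03,  7.85133494e-06]), 'ee_pos': array([0.24199474, 0.602751  , 0.23033599]), 'eef_rot': array([[-9.27995835e-01,  3.72589886e-01, -7.12561814e-04],
       [ 3.72590547e-01,  9.27994718e-01, -1.44489456e-03],
       [ 1.22900501e-04, -1.60634993e-03, -9.99998702e-01]]), 'force': array([0.48366443, 0.71519779, 0.10873997]), 'ft_torque': array([-0.01347793,  0.03783441,  0.00265129]), 'grip_width': 0.0853803637659648}
```

View pics/top1.png

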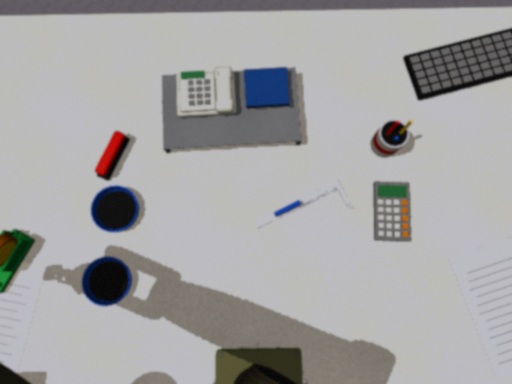

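View pics/scene1.png

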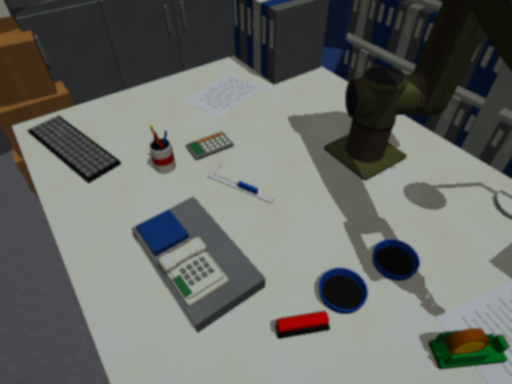

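View pics/wrist1.png

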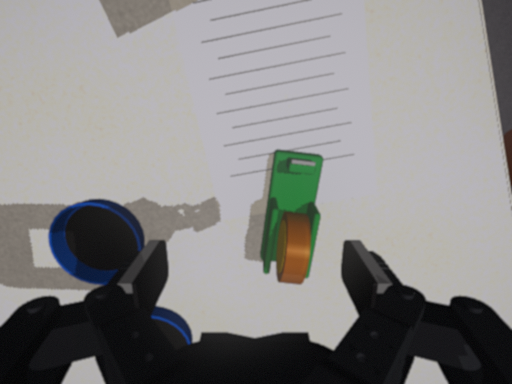

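```bash
python3 - <<'E'
from h import *
d=ld('top1.png');f=d['frame']
c=f[170:240,245:365]
cv2.imwrite('pics/z1.png',cv2.resize(c,None,fx=6,fy=6,interpolation=cv2.INTER_CUBIC))
c=f[55:165,150:315]
cv2.imwrite('pics/z2.png',cv2.resize(c,None,fx=4.5,fy=4.5,interpolation=cv2.INTER_CUBIC))
hsv=cv2.cvtColor(f,cv2.COLOR_BGR2HSV)
m=cv2.inRange(hsv,(100,120,60),(130,255,255))
n,l,st,ce=cv2.connectedComponentsWithStats(m)
for i in range(1,n):
  if st[i,4]>20:
    x,y,w,h,a=st[i]
    print(st[i],ce[i],ray(d,*ce[i],0.026), ray(d,x+w/2-.5,y+h/2-.5,.026))
    if a<200:
      p=np.argwhere(l==i)[:,::-1]; w_=np.array([ray(d,*q,0.026)[:2] for q in p]); w0=w_.mean(0); U,S,V=np.linalg.svd(w_-w0); print('axis',V[0],w0,(w_-w0)@V[0].min() if 0 else np.ptp((w_-w0)@V[0]))
E
```

```text
[ 244   68   46   39 1580] [266.34050633  86.90379747] [ 0.76168925 -0.03214234  0.026     ] [ 0.76141308 -0.03255694  0.026     ]
[ 91 186  48  46 430] [115.35581395 206.61162791] [0.44925687 0.35133645 0.026     ] [0.44450981 0.35326672 0.026     ]
[275 201  25  15 115] [287.31304348 207.97391304] [ 0.43935653 -0.07891345  0.026     ] [ 0.43930248 -0.07813079  0.026     ]
axis [-0.42644552  0.90451325] [ 0.4393687  -0.07893595] 0.06737972332699918
[ 83 257  48  48 368] [106.6548913  279.47282609] [0.27045711 0.36445382 0.026     ] [0.26801272 0.36471168 0.026     ]
```

View pics/z1.png

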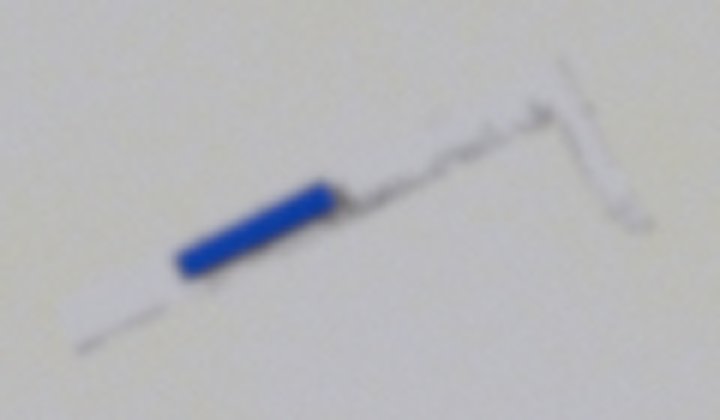

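View pics/z2.png

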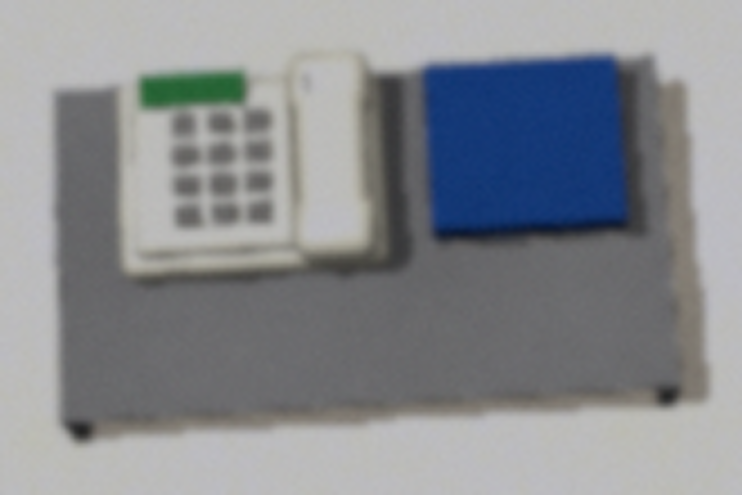

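```bash
python3 - <<'E'
from h import *
d=ld('top1.png');f=d['frame'].astype(int)
# front edge: for columns, find transition grey->bright going down
g=cv2.cvtColor(d['frame'],cv2.COLOR_BGR2GRAY).astype(float)
P=[]
for u in range(172,294,3):
    col=g[130:160,u]; k=np.argmax(np.diff(col)); 
    a,b,c=np.diff(col)[k-1:k+2]; P.append(ray(d,u,130+k+.5+ .5*(a-c)/(a-2*b+c),.044)[:2])
P=np.array(P); k=np.polyfit(P[:,1],P[:,0],1); r=P[:,0]-np.polyval(k,P[:,1]); ok=abs(r)<.003; k=np.polyfit(P[ok,1],P[ok,0],1);print(k,ok.sum(),np.abs(r[ok]).max())
L=[];R=[]
for v in range(105,140,3):
    row=g[v,155:175]; i=np.argmin(np.diff(row)); L.append(ray(d,155.5+i,v,.044)[:2])
    row=g[v,285:310]; i=np.argmax(np.diff(row)); R.append(ray(d,285.5+i,v,.044)[:2])
L=np.array(L);R=np.array(R)
th=np.arctan(-k[0]); ex=np.array([np.cos(th),np.sin(th)]);ey=np.array([-ex[1],ex[0]])
print('th',th, 'L',L@ey,'R',R@ey)
yl=np.median(L@ey);yr=np.median(R@ey);ym=(yl+yr)/2
# point on front edge with p.ey=ym
p=np.array([k[1],0]); o=ex*(p@ex)+ey*ym
print('width',yl-yr,'origin',o)
E
```

```text
[-0.04568163  0.59410678] 41 0.00242820459533033
th 0.0456498956696786 L [0.20346557 0.20362909 0.20379218 0.20395485 0.20411709 0.20427891
 0.20444032 0.2046013  0.20476187 0.20492202 0.20508175 0.20524108] R [-0.16082505 -0.160187   -0.15955062 -0.1589159  -0.16082924 -0.16273757
 -0.1621012  -0.16146648 -0.1608334  -0.15767198 -0.15957213 -0.15894393]
width 0.36486563970195435 origin [0.59186897 0.0489872 ]
```

```bash
python3 - <<'E'
from h import *
d=ld('top1.png');e=ld('scene1.png')
g=cv2.cvtColor(d['frame'],cv2.COLOR_BGR2GRAY)
print(g[115,158:170],g[115,290:310]);print(g[135,158:172],g[135,292:312])
for u,v in((163.5,148.5),(300.8,142)): print(ray(d,u,v,.044))
c=e['frame'][190:330,125:270]
cv2.imwrite('pics/z3.png',cv2.resize(c,None,fx=4,fy=4,interpolation=cv2.INTER_CUBIC))
E
```

```text
[187 187 187 178 154 123 105 101 102 100 102 101] [106 107 106 106 105 105 105 105 109 117 124 127 127 128 134 156 177 185
 188 188]
[188 187 188 183 164 134 110 106 104 105 105 104 103 104] [105 105 106 107 107 107 105 104 103 106 114 119 121 126 142 166 181 187
 187 188]
[0.5929736  0.23057221 0.044     ]
[ 0.6044595  -0.11628576  0.044     ]
```

View pics/z3.png

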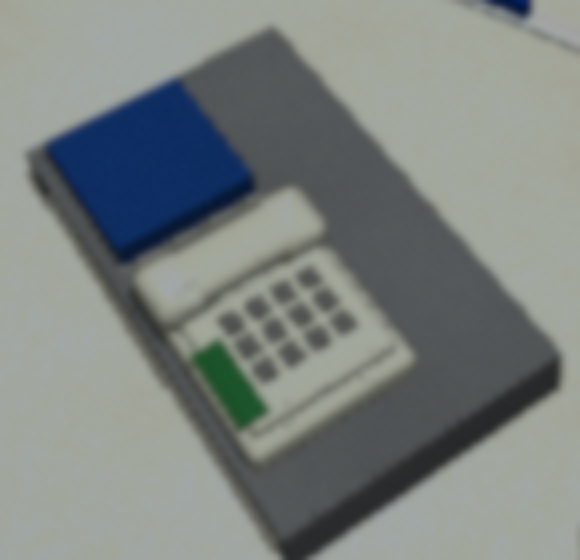

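```bash
python3 - <<'E'
from h import *
d=ld('wrist1.png');s=robot.state()
R=s['eef_rot'];T=d['world_to_cam'];Rc=T[:3,:3].T;c=-Rc@T[:3,3]
print('cam in tool',R.T@(c-s['ee_pos']));print(R.T@Rc);print(d['mtx'])
E
```

```text
cam in tool [ 0.0758056   0.00113715 -0.14160307]
[[-6.17690708e-04 -9.55473455e-01 -2.95076423e-01]
 [ 9.99999569e-01 -3.85684816e-04 -8.44455263e-04]
 [ 6.93048092e-04 -2.95076817e-01  9.55473281e-01]]
[[297.79845578   0.         254.32268641]
 [  0.         297.79845578 187.26115065]
 [  0.           0.           1.        ]]
```

```bash
cat >> h.py <<'E'
from scipy.spatial.transform import Rotation as Ro
def Rd(yaw_x,tilt=0):
    """tool down, tool x heading yaw_x(deg); tilt (deg) about tool y"""
    a=np.deg2rad(yaw_x); x=np.array([np.cos(a),np.sin(a),0]);z=np.array([0,0,-1.]);y=np.cross(z,x)
    return np.c_[x,y,z]@Ro.from_rotvec([0,np.deg2rad(tilt),0]).as_matrix()
def plan(p,R,clo,n=None,vmax=38.,amax=.11,start=None):
    s=robot.state(); p0,R0=(s['ee_pos'],s['eef_rot']) if start is None else start
    p=np.array(p); rv=Ro.from_matrix(R0.T@R).as_rotvec(); dl=(R0.T@(p-p0))*1000
    m=max(1,int(np.ceil(max(np.linalg.norm(dl)/vmax,np.linalg.norm(rv)/amax))))
    n=n or m
    rows=[]
    for i in range(n):
        Rc=R0@Ro.from_rotvec(rv*i/n).as_matrix()
        t=Rc.T@(p-p0)*1000/n
        rows.append(' '.join('%g'%v for v in np.round(t,1))+' '+' '.join('%g'%v for v in np.round(rv/n,3))+' %g'%clo)
    print('dist',dl.round(1),'rot',rv.round(3),'rows',n); print('; '.join(rows)); return p,R
def st():
    s=robot.state(); print('t %.2f'%s['time_s'],'p',s['ee_pos'].round(4),'F',s['force'].round(2),'w %.4f'%s['grip_width']); print(s['eef_rot'].round(3).tolist(),'q',s['q'].round(2))
E
python3 - <<'E'
from h import *
b=plan([.45,.02,.25],Rd(182.6),0.0,vmax=40)
plan([.48,.02,.11],Rd(182.6,-45),0,start=b)
E
```

```text
dist [-410.2 -463.3  -19. ] rot [-0.002 -0.    -0.427] rows 16
-25.6 -29 -1.2 -0 -0 -0.027 0; -24.9 -29.6 -1.2 -0 -0 -0.027 0; -24.1 -30.3 -1.2 -0 -0 -0.027 0; -23.2 -30.9 -1.2 -0 -0 -0.027 0; -22.4 -31.5 -1.2 -0 -0 -0.027 0; -21.6 -32.1 -1.2 -0 -0 -0.027 0; -20.7 -32.7 -1.2 -0 -0 -0.027 0; -19.8 -33.2 -1.2 -0 -0 -0.027 0; -18.9 -33.7 -1.2 -0 -0 -0.027 0; -18 -34.2 -1.2 -0 -0 -0.027 0; -17.1 -34.7 -1.2 -0 -0 -0.027 0; -16.2 -35.1 -1.2 -0 -0 -0.027 0; -15.2 -35.6 -1.2 -0 -0 -0.027 0; -14.3 -35.9 -1.2 -0 -0 -0.027 0; -13.3 -36.3 -1.2 -0 -0 -0.027 0; -12.3 -36.7 -1.2 -0 -0 -0.027 0
dist [-30.   -1.4 140. ] rot [ 0.    -0.785 -0.   ] rows 8
-3.7 -0.2 17.5 0 -0.098 -0 0; -2 -0.2 17.8 0 -0.098 -0 0; -0.3 -0.2 17.9 0 -0.098 -0 0; 1.5 -0.2 17.8 0 -0.098 -0 0; 3.2 -0.2 17.6 0 -0.098 -0 0; 4.9 -0.2 17.2 0 -0.098 -0 0; 6.6 -0.2 16.6 0 -0.098 -0 0; 8.2 -0.2 15.9 0 -0.098 -0 0
```

send_rows(
  rows="-25.6 -29 -1 0 0 -0.027 0; -25 -29.5 -1 0 0 -0.027 0; -24 -30.3 -1 0 0 -0.027 0; -23 -31 -1 0 0 -0.027 0; -22.4 -31.5 -1 0 0 -0.027 0; -21.6 -32 -1 0 0 -0.027 0; -20.7 -32.7 -1 0 0 -0.027 0; -19.8 -33.2 -1 0 0 -0.027 0; -19 -33.7 -1 0 0 -0.027 0; -18 -34.2 -1 0 0 -0.027 0; -17 -34.7 -1 0 0 -0.027 0; -16 -35 -1 0 0 -0.027 0",
)

```text
time_s: 1.15
ee_pos: [0.403, 0.154, 0.2371]
eef_rot: [[-1.0, 0.027, -0.005], [0.027, 1.0, -0.006], [0.004, -0.006, -1.0]]
force: [0.6, 0.1, 0.1]
grip_width: 0.0855
```

```bash
python3 - <<'E'
from h import *
st()
b=plan([.45,.02,.25],Rd(182.6),0.0,vmax=40)
plan([.48,.02,.11],Rd(182.6,-45),0,start=b)
E
```

```text
t 1.15 p [0.403  0.154  0.2371] F [0.61 0.12 0.11] w 0.0855
[[-1.0, 0.027, -0.005], [0.027, 1.0, -0.006], [0.004, -0.006, -1.0]] q [ 0.24 -0.39  2.1  -0.01  1.43 -1.3 ]
dist [ -50.5 -132.7  -12.3] rot [-0.006 -0.005 -0.072] rows 4
-12.6 -33.2 -3.1 -0.002 -0.001 -0.018 0; -12 -33.4 -3.1 -0.002 -0.001 -0.018 0; -11.4 -33.6 -3.1 -0.002 -0.001 -0.018 0; -10.8 -33.8 -3.2 -0.002 -0.001 -0.018 0
dist [-30.   -1.4 140. ] rot [ 0.    -0.785 -0.   ] rows 8
-3.7 -0.2 17.5 0 -0.098 -0 0; -2 -0.2 17.8 0 -0.098 -0 0; -0.3 -0.2 17.9 0 -0.098 -0 0; 1.5 -0.2 17.8 0 -0.098 -0 0; 3.2 -0.2 17.6 0 -0.098 -0 0; 4.9 -0.2 17.2 0 -0.098 -0 0; 6.6 -0.2 16.6 0 -0.098 -0 0; 8.2 -0.2 15.9 0 -0.098 -0 0
```

Settle over the front of the shelf first and take a downward wrist picture.

send_rows(
  rows="-12.6 -33 -3 0 0 -0.018 0; -12 -33 -3 0 0 -0.018 0; -11.4 -33 -3 0 0 -0.018 0; -10.8 -33 -3 0 0 -0.018 0; 0 0 0 0 0 0 0; 0 0 0 0 0 0 0",
)

```text
time_s: 1.65
ee_pos: [0.4511, 0.0082, 0.2494]
eef_rot: [[-0.999, -0.039, -0.004], [-0.039, 0.999, -0.008], [0.004, -0.008, -1.0]]
force: [0.7, -0.3, -0.4]
grip_width: 0.0851
```

```bash
python3 - <<'E'
from h import *
st()
shot('wrist','w2.png')
plan([.48,.02,.11],Rd(182.6,-45),0)
E
```

```text
t 1.65 p [0.4511 0.0082 0.2494] F [ 0.7  -0.35 -0.38] w 0.0851
[[-0.999, -0.039, -0.004], [-0.039, 0.999, -0.008], [0.004, -0.008, -1.0]] q [-0.1  -0.34  2.05 -0.01  1.44 -1.7 ]
dist [-29.9  11.5 139.2] rot [-0.01  -0.789 -0.002] rows 8
-3.7 1.4 17.4 -0.001 -0.099 -0 0; -2 1.4 17.7 -0.001 -0.099 -0 0; -0.3 1.4 17.8 -0.001 -0.099 -0 0; 1.5 1.4 17.7 -0.001 -0.099 -0 0; 3.2 1.3 17.5 -0.001 -0.099 -0 0; 5 1.3 17.1 -0.001 -0.099 -0 0; 6.6 1.3 16.5 -0.001 -0.099 -0 0; 8.2 1.3 15.8 -0.001 -0.099 -0 0
```

View pics/w2.png

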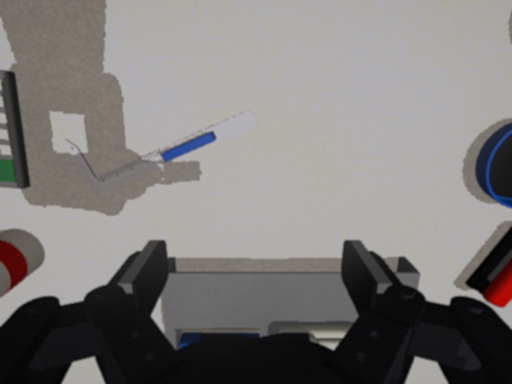

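```bash
python3 - <<'E'
from h import *
d=ld('w2.png');f=d['frame']
hsv=cv2.cvtColor(f,cv2.COLOR_BGR2HSV)
m=cv2.inRange(hsv,(100,120,60),(130,255,255))
n,l,stt,ce=cv2.connectedComponentsWithStats(m)
for i in range(1,n):
  if 20<stt[i,4]<2000 and 140<ce[i][0]<240 and ce[i][1]<200:
      p=np.argwhere(l==i)[:,::-1]; w_=np.array([ray(d,*q,0.026)[:2] for q in p]); w0=w_.mean(0); U,S,V=np.linalg.svd(w_-w0); print('axis',V[0],np.degrees(np.arctan2(*-V[0][::-1])),w0,np.ptp((w_-w0)@V[0]),np.ptp((w_-w0)@V[1]))
g=cv2.cvtColor(f,cv2.COLOR_BGR2GRAY)
P=[]
for u in range(185,338,4):
  col=g[250:300,u].astype(float); k=None
  if u in(201,301): print(col.astype(int))
cv2.imwrite('pics/z4.png',cv2.resize(f[245:345,145:435],None,fx=2.7,fy=2.7,interpolation=cv2.INTER_CUBIC))
cv2.imwrite('pics/z5.png',cv2.resize(f[95:200,55:270],None,fx=3.7,fy=3.7,interpolation=cv2.INTER_CUBIC))
E
```

```text
axis [ 0.4296608  -0.90299036] 115.4460358052318 [ 0.43844227 -0.07538547] 0.06870565204989806 0.01052697713048429
[174 175 175 174 175 175 172 158 134 122 121 123 123 121 118 117 117 118
 118 121 117 105  84  88 103 110 108 107 107 109 109 110 110 110 109 109
 107 108 106 108 107 106 108 106 108 107 107 107 108 110]
[175 174 174 174 175 175 172 159 134 121 123 122 124 124 122 120 119 119
 122 122 122 108  87  89 105 107 109 107 107 107 107 106 106 107 106 107
 106 107 106 107 106 107 107 107 106 106 106 105 106 106]
```

View pics/z4.png

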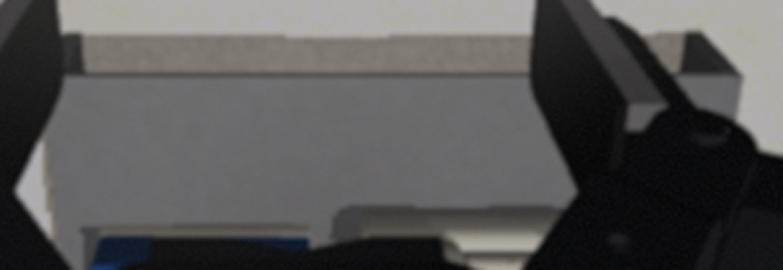

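View pics/z5.png

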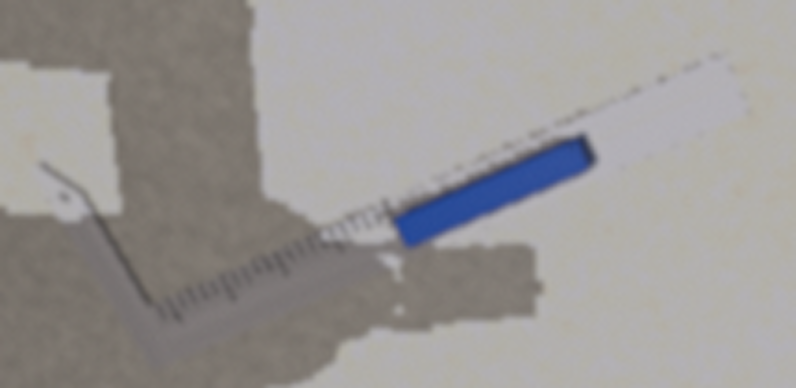

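send_rows(
  rows="-3.7 1.4 17 0 -0.099 0 0; -2 1.4 17 0 -0.099 0 0; 0 1.4 17 0 -0.099 0 0; 1.5 1.4 17 0 -0.099 0 0; 3.2 1.3 17 0 -0.099 0 0; 5 1.3 17 0 -0.099 0 0; 6.6 1.3 16 0 -0.099 0 0; 8 1.3 15 0 -0.099 0 0; 0 0 0 0 0 0 0; 0 0 0 0 0 0 0",
)

```text
time_s: 2.53
ee_pos: [0.4782, 0.0335, 0.1066]
eef_rot: [[-0.68, -0.057, 0.731], [-0.041, 0.998, 0.04], [-0.732, -0.003, -0.681]]
force: [1.6, -0.6, 2.1]
grip_width: 0.085
```

```bash
python3 - <<'E'
from h import *
st()
d=ld('w2.png');f=d['frame']
g=cv2.cvtColor(f,cv2.COLOR_BGR2GRAY).astype(float)
P=[]
for u in range(185,338,4):
  col=g[266:276,u]; k=np.argmin(col); w=np.clip(115-col[k-2:k+3],0,None); v=266+k+ (w*np.arange(-2,3)).sum()/w.sum()
  P.append(ray(d,u,v,.042)[:2])
P=np.array(P); k=np.polyfit(P[:,1],P[:,0],1); print(k,np.degrees(np.arctan(-k[0])),np.abs(P[:,0]-np.polyval(k,P[:,1])).max())
c=ray(d,418.5,273,.044)[:2];print('left corner',c)
th=np.arctan(-k[0]);ex=np.array([np.cos(th),np.sin(th)]);ey=np.array([-ex[1],ex[0]])
print('origin',c-.175*ey, 'line x at origin',np.polyval(k,(c-.175*ey)[1]))
d=shot('wrist','w3.png')
E
```

```text
t 2.53 p [0.4782 0.0335 0.1066] F [ 1.58 -0.56  2.08] w 0.0850
[[-0.68, -0.057, 0.731], [-0.041, 0.998, 0.04], [-0.732, -0.003, -0.681]] q [-0.11 -0.63  2.63  0.37  0.35 -2.03]
[-0.04313455  0.60297151] 2.469896838728484 0.00019599823990656962
left corner [0.59237256 0.23161751]
origin [0.59991409 0.05678009] line x at origin 0.6005223299399374
```

View pics/w3.png

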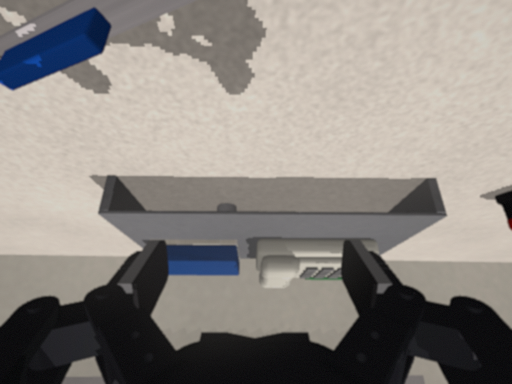

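send_rows(
  rows="13 0 19 0 0 0 0; 13 0 19 0 0 0 0; 0 0 0 0 0 0 0",
)

```text
time_s: 2.83
ee_pos: [0.4809, 0.0267, 0.0864]
eef_rot: [[-0.686, -0.078, 0.723], [-0.047, 0.997, 0.062], [-0.726, 0.009, -0.688]]
force: [-0.6, 0.3, 0.1]
grip_width: 0.0856
```

```bash
python3 - <<'E'
from h import *
st()
d=shot('wrist','w4.png');f=d['frame']
cv2.imwrite('pics/z6.png',cv2.resize(f[150:260,90:450],None,fx=2.2,fy=3,interpolation=cv2.INTER_CUBIC))
E
```

```text
t 2.83 p [0.4809 0.0267 0.0864] F [-0.58  0.29  0.12] w 0.0856
[[-0.686, -0.078, 0.723], [-0.047, 0.997, 0.062], [-0.726, 0.009, -0.688]] q [-0.16 -0.56  2.63  0.58  0.33 -2.28]
```

View pics/z6.png

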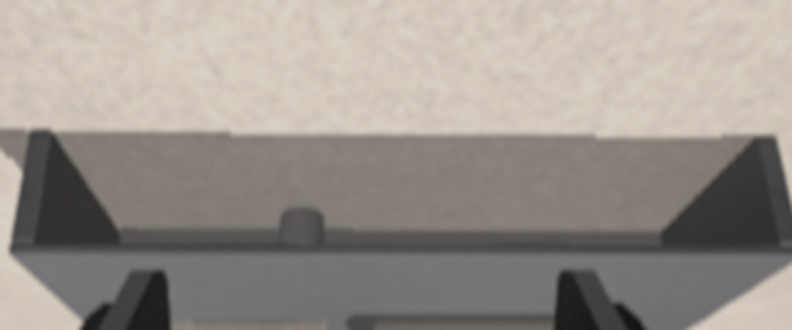

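```bash
python3 - <<'E'
from h import *
d=ld('w4.png')
P=lambda a,b:(90+(a+.5)/2.2-.5,150+(b+.5)/3-.5)
pr=lambda n,a,b,z:print(n,P(a,b),ray(d,*P(a,b),z).round(4))
pr('collar front base',302,207,0);pr('collar L edge',280,222,.003);pr('R edge',324,222,.003)
for a in(150,220,400,500,600): pr('stop',a,229+ (a-150)*3/450,.001)
pr('Rwall foot outer',28,130,0);pr('Lwall foot outer',778,136,0)
pr('Rwall inner foot',50,132,0);pr('Lwall inner foot',757,137,0)
pr('front edge R top',12,247,.044);pr('front edge L top',790,247,.044)
E
python3 - <<'E'
import sys;sys.path.insert(0,'.');import os;os.chdir('.')
from h import *
d=ld('w4.png');g=cv2.cvtColor(d['frame'],cv2.COLOR_BGR2GRAY)
print(g[214:240,180]);print(g[214:240,227]);print(g[214:240,330]);print(g[223,205:245]);print(g[221,205:245])
E
```

```text
collar front base (227.0, 218.66666666666669) [0.6753 0.0096 0.    ]
collar L edge (217.0, 223.66666666666669) [ 0.686 -0.003  0.003]
R edge (237.0, 223.66666666666669) [0.6846 0.0222 0.003 ]
stop (157.9090909090909, 226.0) [ 0.7049 -0.0802  0.001 ]
stop (189.72727272727272, 226.15555555555557) [ 0.7034 -0.0391  0.001 ]
stop (271.5454545454545, 226.55555555555554) [0.6993 0.0682 0.001 ]
stop (317.0, 226.77777777777777) [0.6971 0.1288 0.001 ]
stop (362.45454545454544, 227.0) [0.6948 0.1902 0.001 ]
Rwall foot outer (102.45454545454545, 193.0) [ 0.608  -0.1149  0.    ]
Lwall foot outer (443.3636363636363, 195.0) [0.5921 0.2349 0.    ]
Rwall inner foot (112.45454545454545, 193.66666666666666) [ 0.609  -0.1055  0.    ]
Lwall inner foot (433.8181818181818, 195.33333333333334) [0.5935 0.2254 0.    ]
front edge R top (95.18181818181819, 232.0) [ 0.5975 -0.1082  0.044 ]
front edge L top (448.8181818181818, 232.0) [0.5808 0.2192 0.044 ]
[125 125 126 127 127 128 125 123 124 125 123 116 101  88  86  84  80  72
  71  79  98 113 117 116 116 116]
[126 126 127 125 116  97  86  87  86  87  87  86  85  86  85  87  89  82
  74  79  97 111 117 117 116 116]
[128 127 129 129 129 129 129 130 129 130 129 129 120 100  87  85  79  73
  71  80  97 113 118 119 118 117]
[125 125 126 125 126 127 127 126 125 124 123 115  97  83  82  84  85  86
  87  86  86  87  87  86  84  83  81  80  78  74  73  81 103 121 126 125
 126 126 126 127]
[126 126 126 127 127 127 127 125 126 127 127 124 114  97  87  83  85  85
  86  87  88  88  87  85  84  82  81  81  79  80  87 101 118 125 128 128
 128 128 127 126]
```

```bash
python3 - <<'E'
from h import *
b=plan([.439,-.077,.12],Rd(115.45),0.0,amax=.115)
E
```

```text
dist [ 11.1 -99.7 -59.4] rot [0.495 0.707 1.13 ] rows 13
0.9 -7.7 -4.6 0.038 0.054 0.087 0; 0.4 -7.9 -4.2 0.038 0.054 0.087 0; -0.1 -8.1 -3.9 0.038 0.054 0.087 0; -0.6 -8.2 -3.6 0.038 0.054 0.087 0; -1.1 -8.2 -3.4 0.038 0.054 0.087 0; -1.6 -8.2 -3.1 0.038 0.054 0.087 0; -2.2 -8.2 -2.9 0.038 0.054 0.087 0; -2.7 -8.1 -2.7 0.038 0.054 0.087 0; -3.3 -7.9 -2.6 0.038 0.054 0.087 0; -3.8 -7.7 -2.5 0.038 0.054 0.087 0; -4.3 -7.5 -2.4 0.038 0.054 0.087 0; -4.9 -7.2 -2.4 0.038 0.054 0.087 0; -5.3 -6.8 -2.4 0.038 0.054 0.087 0
```

send_rows(
  rows="1 -8 -4.6 0.04 0.055 0.088 0; 0.4 -8 -4.2 0.04 0.055 0.088 0; 0 -8 -4 0.04 0.055 0.088 0; -0.6 -8 -3.6 0.04 0.055 0.088 0; -1 -8 -3.4 0.04 0.055 0.088 0; -1.6 -8 -3 0.04 0.055 0.088 0; -2.2 -8 -3 0.04 0.055 0.088 0; -2.7 -8 -2.7 0.04 0.055 0.088 0; -3.3 -8 -2.6 0.04 0.055 0.088 0; -3.8 -7.7 -2.5 0.04 0.055 0.088 0; -4.3 -7.5 -2.4 0.04 0.055 0.088 0; -5 -7 -2.4 0.04 0.055 0.088 0",
)

```text
time_s: 3.88
ee_pos: [0.4669, -0.0651, 0.1526]
eef_rot: [[-0.523, 0.844, 0.12], [0.842, 0.533, -0.082], [-0.133, 0.058, -0.989]]
force: [0.6, -0.3, -0.2]
grip_width: 0.0852
```

```bash
python3 - <<'E'
from h import *
st()
b=plan([.439,-.077,.12],Rd(115.45),0.0,amax=.115)
E
```

```text
t 3.88 p [ 0.4669 -0.0651  0.1526] F [ 0.64 -0.29 -0.23] w 0.0852
[[-0.523, 0.844, 0.12], [0.842, 0.533, -0.082], [-0.133, 0.058, -0.989]] q [-0.22 -0.31  2.19 -0.06  1.12 -0.76]
dist [  8.9 -31.8  29.9] rot [0.066 0.13  0.115] rows 2
4.4 -15.9 14.9 0.033 0.065 0.058 0; 2.5 -15.6 15.7 0.033 0.065 0.058 0
```

send_rows(
  rows="4.4 -16 15 0.034 0.065 0.058 0; 2.5 -15.6 15.7 0.034 0.065 0.058 0; 0 0 0 0 0 0 0",
)

```text
time_s: 4.13
ee_pos: [0.4479, -0.0826, 0.1327]
eef_rot: [[-0.414, 0.91, 0.008], [0.91, 0.414, -0.014], [-0.016, 0.001, -1.0]]
force: [0.2, 0.7, -1.0]
grip_width: 0.0854
```

```bash
python3 - <<'E'
from h import *
st()
d=shot('wrist','w5.png');f=d['frame']
hsv=cv2.cvtColor(f,cv2.COLOR_BGR2HSV)
m=cv2.inRange(hsv,(100,120,100),(130,255,255))
n,l,stt,ce=cv2.connectedComponentsWithStats(m)
for i in range(1,n):
  if stt[i,4]>300:
      p=np.argwhere(l==i)[:,::-1]; w_=np.array([ray(d,*q,0.026)[:2] for q in p]); w0=w_.mean(0); U,S,V=np.linalg.svd(w_-w0); print(ce[i],stt[i],np.degrees(np.arctan2(*V[0][::-1])),w0,np.ptp((w_-w0)@V[0]),np.ptp((w_-w0)@V[1]))
b=plan([.439,-.077,.06],Rd(115.45),0.0,amax=.115)
E
```

```text
t 4.13 p [ 0.4479 -0.0826  0.1327] F [ 0.22  0.66 -1.01] w 0.0854
[[-0.414, 0.91, 0.008], [0.91, 0.414, -0.014], [-0.016, 0.001, -1.0]] q [-0.29 -0.25  2.17 -0.01  1.2  -0.72]
[247.89162011 171.75195531] [242 134  13  77 895] -64.89739309353413 [ 0.4385761  -0.07417689] 0.06775935233624733 0.01002829822093946
dist [10.5 -7.6 74.2] rot [ 0.005  0.019 -0.015] rows 2
5.3 -3.8 37.1 0.003 0.009 -0.007 0; 5 -3.7 37.2 0.003 0.009 -0.007 0
```

View pics/w5.png

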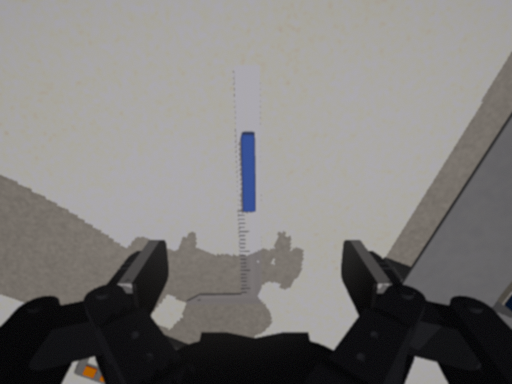

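```bash
python3 - <<'E'
from h import *
b=plan([.4385,-.0755,.03],Rd(115.2),0.0,n=4)
E
```

```text
dist [ 12.7  -7.6 104.2] rot [ 0.005  0.019 -0.01 ] rows 4
3.2 -1.9 26 0.001 0.005 -0.003 0; 3.1 -1.9 26.1 0.001 0.005 -0.003 0; 2.9 -1.8 26.1 0.001 0.005 -0.003 0; 2.8 -1.8 26.1 0.001 0.005 -0.003 0
```

send_rows(
  rows="3.2 -2 26 0.001 0.005 -0.003 0; 3 -2 26 0.001 0.005 -0.003 0; 3 -2 26 0.001 0.005 -0.003 0; 3 -2 22 0.001 0.005 -0.003 0; 0 0 0 0 0 0 0; 0 0 0 0 0 0 0",
)

```text
time_s: 4.68
ee_pos: [0.452, -0.0786, 0.0473]
eef_rot: [[-0.431, 0.902, 0.03], [0.902, 0.432, -0.02], [-0.031, 0.018, -0.999]]
force: [-0.2, -0.2, 1.2]
grip_width: 0.0853
```

```bash
python3 - <<'E'
from h import *
st()
b=plan([.4385,-.0755,.0068],Rd(115.2),0.0,n=3)
E
```

```text
t 4.68 p [ 0.452  -0.0786  0.0473] F [-0.17 -0.19  1.16] w 0.0853
[[-0.431, 0.902, 0.03], [0.902, 0.432, -0.02], [-0.031, 0.018, -0.999]] q [-0.28 -0.13  2.24 -0.01  1.   -0.72]
dist [  9.8 -11.6  40. ] rot [0.018 0.031 0.006] rows 3
3.3 -3.9 13.3 0.006 0.01 0.002 0; 3.1 -3.8 13.4 0.006 0.01 0.002 0; 3 -3.7 13.5 0.006 0.01 0.002 0
```

send_rows(
  rows="5 -6 0 0.009 0.015 0.003 0; 5 -6 0 0.009 0.015 0.003 0; 0 0 0 0 0 0 0",
)

```text
time_s: 4.93
ee_pos: [0.4396, -0.0746, 0.0527]
eef_rot: [[-0.427, 0.904, 0.007], [0.904, 0.428, -0.004], [-0.006, 0.004, -1.0]]
force: [-0.0, -0.2, -0.6]
grip_width: 0.0851
```

```bash
python3 - <<'E'
from h import *
st()
b=plan([.4385,-.0755,.0068],Rd(115.2),0.0,n=4)
E
```

```text
t 4.93 p [ 0.4396 -0.0746  0.0527] F [-0.04 -0.17 -0.64] w 0.0851
[[-0.427, 0.904, 0.007], [0.904, 0.428, -0.004], [-0.006, 0.004, -1.0]] q [-0.29 -0.16  2.25 -0.    1.04 -0.73]
dist [-0.  -1.6 45.9] rot [0.004 0.006 0.002] rows 4
-0 -0.4 11.5 0.001 0.002 0 0; -0 -0.4 11.5 0.001 0.002 0 0; -0 -0.4 11.5 0.001 0.002 0 0; -0.1 -0.4 11.5 0.001 0.002 0 0
```

send_rows(
  rows="0 -0.6 11.5 0.002 0.003 0 0; 0 -0.6 11.5 0.002 0.003 0 0; 0 -0.6 11.5 0.002 0.003 0 0; 0 -0.5 6 0.001 0.002 0 0; 0 0 0 0 0 0 0; 0 0 0 0 0 0 0",
)

```text
time_s: 5.43
ee_pos: [0.4394, -0.0769, 0.0109]
eef_rot: [[-0.427, 0.904, -0.0], [0.904, 0.427, 0.001], [0.001, 0.0, -1.0]]
force: [-0.1, -0.4, -0.1]
grip_width: 0.0853
```

```bash
python3 - <<'E'
from h import *
st()
b=plan([.4385,-.0755,.0068],Rd(115.2),0.0)
E
```

```text
t 5.43 p [ 0.4394 -0.0769  0.0109] F [-0.12 -0.38 -0.1 ] w 0.0853
[[-0.427, 0.904, -0.0], [0.904, 0.427, 0.001], [0.001, 0.0, -1.0]] q [-0.29 -0.07  2.26  0.    0.96 -0.74]
dist [ 1.6 -0.2  4.1] rot [ 0.    -0.001  0.001] rows 1
1.6 -0.2 4.1 0 -0.001 0.001 0
```

send_rows(
  rows="1 0 3.5 0 0 0 0; 0 0 0 0 0 0 0.5; 0 0 0 0 0 0 1; 0 0 0 0 0 0 1; 0 0 0 0 0 0 1; 0 0 0 0 0 0 1; 0 0 0 0 0 0 1; 0 0 0 0 0 0 1",
  grip_force=100,
)

```text
time_s: 6.1
ee_pos: [0.4397, -0.0761, 0.0077]
eef_rot: [[-0.427, 0.904, 0.001], [0.904, 0.427, 0.001], [0.001, 0.001, -1.0]]
force: [0.2, -0.0, -1.0]
grip_width: 0.0096
```

send_rows(
  rows="0 0 -10 0 0 0 1; 0 0 -15 0 0 0 1; 0 0 -15 0 0 0 1; 0 0 0 0 0 0 1",
)

```text
time_s: 6.43
ee_pos: [0.4381, -0.0756, 0.049]
eef_rot: [[-0.426, 0.905, -0.003], [0.905, 0.426, 0.002], [0.003, -0.002, -1.0]]
force: [-0.1, -1.1, -1.1]
grip_width: 0.0093
```

```bash
python3 - <<'E'
from h import *
st()
shot('wrist','w6.png');
d=shot('scene','s6.png');f=d['frame']
cv2.imwrite('pics/z7.png',cv2.resize(f[120:240,170:310],None,fx=5,fy=5,interpolation=cv2.INTER_CUBIC))
E
```

```text
t 6.43 p [ 0.4381 -0.0756  0.049 ] F [-0.13 -1.15 -1.12] w 0.0093
[[-0.426, 0.905, -0.003], [0.905, 0.426, 0.002], [0.003, -0.002, -1.0]] q [-0.29 -0.15  2.25  0.    1.04 -0.73]
```

View pics/w6.png

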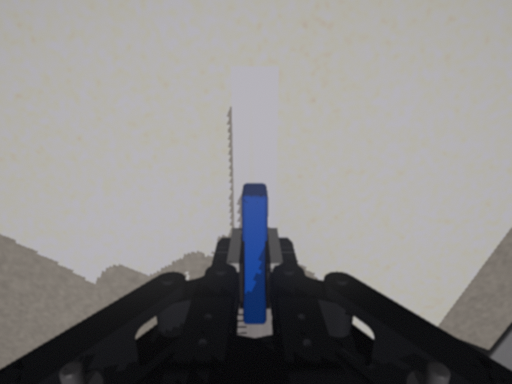

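View pics/z7.png

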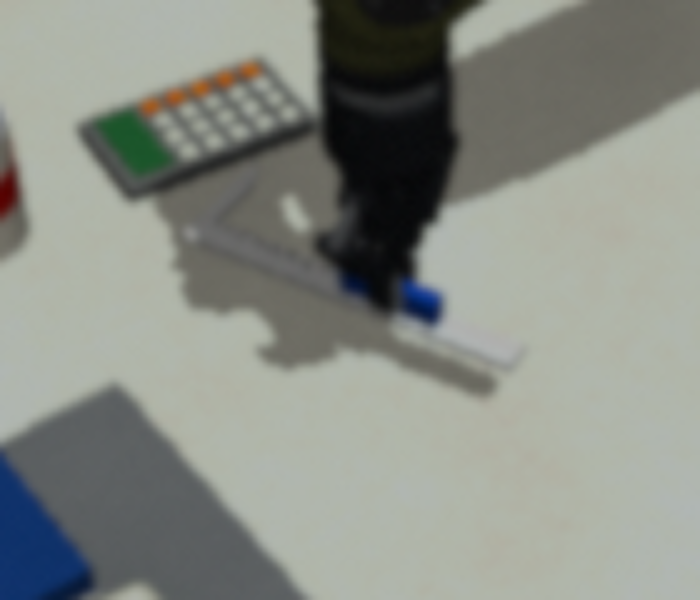

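```bash
python3 - <<'E'
from h import *
d=ld('w6.png');s=robot.state()
for v in(184,195,323):
  for z in (.045,.0673):
    print(v,z,(s['eef_rot'].T@(ray(d,255,v,z)-s['ee_pos'])*1000).round(1))
d=ld('s6.png')
o=np.array([.599,.058]);a=np.deg2rad(2.5);ex=np.array([np.cos(a),np.sin(a)]);ey=np.array([-ex[1],ex[0]])
# ruler heading 4.5deg, tip at shelf (50,-22): compute ruler origin
def orig(tipx,tipy,head):
  b=np.deg2rad(head);t=np.array([.1495,-.0715]);R=np.array([[np.cos(b),-np.sin(b)],[np.sin(b),np.cos(b)]])
  return o+ex*tipx+ey*tipy-R@t
for tx,ty in((-.02,-.02),(.05,-.02),(.1,-.02)): print(orig(tx,ty,4.5))
E
```

```text
184 0.045 [32.   2.1  1.8]
184 0.0673 [ 38.7   2.  -20.5]
195 0.045 [26.1  2.1  1.7]
195 0.0673 [ 33.7   2.  -20.5]
323 0.045 [-54.3   2.1   1.3]
323 0.0673 [-34.4   2.  -20.9]
[0.42524246 0.0966966 ]
[0.49517583 0.09974996]
[0.54512824 0.10193093]
```

```bash
python3 - <<'E'
from h import *
b=plan([.415,.097,.045],Rd(184.5),1,n=12)
E
```

```text
dist [164.8  54.    2.3] rot [-0.    -0.008 -1.209] rows 12
13.7 4.5 0.2 -0 -0.001 -0.101 1; 13.2 5.9 0.2 -0 -0.001 -0.101 1; 12.6 7.2 0.2 -0 -0.001 -0.101 1; 11.8 8.4 0.2 -0 -0.001 -0.101 1; 10.9 9.5 0.2 -0 -0.001 -0.101 1; 9.9 10.6 0.2 -0 -0.001 -0.101 1; 8.7 11.5 0.1 -0 -0.001 -0.101 1; 7.5 12.3 0.1 -0 -0.001 -0.101 1; 6.3 13 0.1 -0 -0.001 -0.101 1; 4.9 13.6 0.1 -0 -0.001 -0.101 1; 3.5 14 0.1 -0 -0.001 -0.101 1; 2.1 14.3 0.1 -0 -0.001 -0.101 1
```

send_rows(
  rows="13.7 4.5 0 0 0 -0.101 1; 13 6 0 0 0 -0.101 1; 12.6 7 0 0 0 -0.101 1; 12 8.4 0 0 0 -0.101 1; 11 9.5 0 0 0 -0.101 1; 10 10.6 0 0 0 -0.101 1; 8.7 11.5 0 0 0 -0.101 1; 7.5 12.3 0 0 0 -0.101 1; 6.3 13 0 0 0 -0.101 1; 5 13.6 0 0 0 -0.101 1; 3.5 14 0 0 0 -0.101 1; 2 14.3 0 0 0 -0.101 1",
)

```text
time_s: 7.53
ee_pos: [0.3997, 0.102, 0.0353]
eef_rot: [[-0.991, -0.134, -0.027], [-0.134, 0.991, 0.004], [0.026, 0.007, -1.0]]
force: [0.0, -0.5, -1.4]
grip_width: 0.0094
```

```bash
python3 - <<'E'
from h import *
st()
b=plan([.418,.097,.025],Rd(184.5),1)
E
```

```text
t 7.53 p [0.3997 0.102  0.0353] F [ 0.01 -0.46 -1.4 ] w 0.0094
[[-0.991, -0.134, -0.027], [-0.134, 0.991, 0.004], [0.026, 0.007, -1.0]] q [ 0.12 -0.19  2.31  0.01  1.05 -1.59]
dist [-17.7  -7.5   9.8] rot [ 0.007 -0.027  0.056] rows 1
-17.7 -7.5 9.8 0.007 -0.027 0.056 1
```

send_rows(
  rows="-9 -4 5 0.004 -0.014 0.028 1; -9 -4 5 0.004 -0.014 0.028 1; 0 0 0 0 0 0 1; 0 0 0 0 0 0 1",
)

```text
time_s: 7.87
ee_pos: [0.4143, 0.0987, 0.0204]
eef_rot: [[-0.996, -0.086, -0.006], [-0.086, 0.996, -0.002], [0.006, -0.001, -1.0]]
force: [-1.1, -0.0, -1.3]
grip_width: 0.0096
```

```bash
python3 - <<'E'
from h import *
st()
b=plan([.418,.097,.0125],Rd(184.5),1)
shot('top','t7.png')
E
```

```text
t 7.87 p [0.4143 0.0987 0.0204] F [-1.12 -0.04 -1.3 ] w 0.0096
[[-0.996, -0.086, -0.006], [-0.086, 0.996, -0.002], [0.006, -0.001, -1.0]] q [ 0.11 -0.14  2.3  -0.    0.99 -1.55]
dist [-3.6 -2.   7.9] rot [-0.001 -0.006  0.007] rows 1
-3.6 -2 7.9 -0.001 -0.006 0.007 1
```

View pics/t7.png

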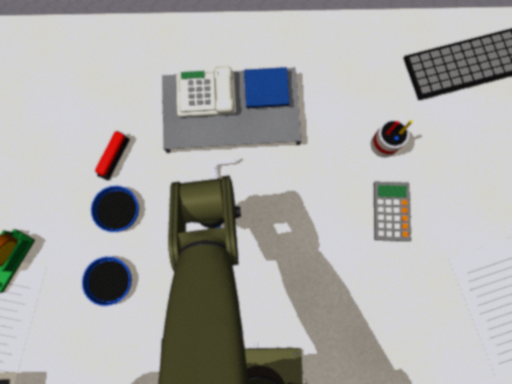

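```bash
python3 - <<'E'
from h import *
d=ld('t7.png');f=d['frame'];s=robot.state()
b=np.deg2rad(4.9);R=np.array([[np.cos(b),-np.sin(b)],[np.sin(b),np.cos(b)]])
for p in((.1495,-.0715),(.152,.011),(.14,-.011)):
  w=s['ee_pos'][:2]+R@p; print(p,w,proj(d,[*w,.017]))
cv2.imwrite('pics/z8.png',cv2.resize(f[140:185,200:260],None,fx=12,fy=12,interpolation=cv2.INTER_CUBIC))
E
```

```text
(0.1495, -0.0715) [0.56912499 0.04018079] [239.45748054 159.19571411]
(0.152, 0.011) [0.56456895 0.12259282] [207.39097858 161.40599455]
(0.14, -0.011) [0.55449198 0.09964822] [216.30686221 165.08391982]
```

View pics/z8.png

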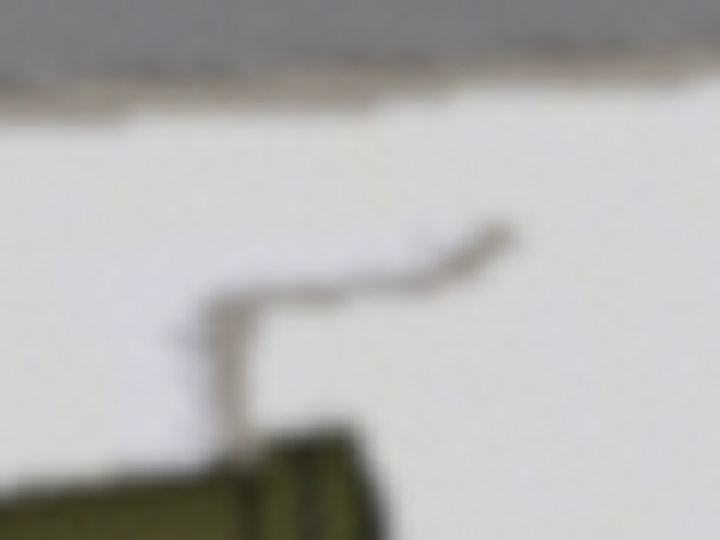

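send_rows(
  rows="-2 -1 4 0 -0.003 0.007 1; -2 -1 4 0 -0.003 0 1; 0 0 0 0 0 0 1",
)

```text
time_s: 8.17
ee_pos: [0.4177, 0.0966, 0.0114]
eef_rot: [[-0.997, -0.078, -0.001], [-0.078, 0.997, -0.001], [0.001, -0.001, -1.0]]
force: [-0.2, -0.5, -1.1]
grip_width: 0.0094
```

send_rows(
  rows="-14 -0.5 0 0 0 0 1; -16 -0.5 0 0 0 0 1; -16 -0.5 0 0 0 0 1; -16 -0.5 0 0 0 0 1; -16 -0.5 0 0 0 0 1; -10 -0.4 0 0 0 0 1; 0 0 0 0 0 0 1; 0 0 0 0 0 0 1",
)

```text
time_s: 8.83
ee_pos: [0.5074, 0.0993, 0.0092]
eef_rot: [[-0.997, -0.076, -0.005], [-0.076, 0.997, -0.001], [0.005, -0.001, -1.0]]
force: [-0.6, 0.0, -0.9]
grip_width: 0.01
```

```bash
cat >> h.py <<'E'
O=np.array([.599,.058]);_a=np.deg2rad(2.5);EX=np.array([np.cos(_a),np.sin(_a)]);EY=np.array([-EX[1],EX[0]])
def tip():
    s=robot.state();R=s['eef_rot'];f=-R[:2,0]/np.linalg.norm(R[:2,0]);l=np.array([-f[1],f[0]])
    def sh(p): w=s['ee_pos'][:2]+f*p[0]+l*p[1]-O; return np.round([w@EX*1000,w@EY*1000],1)
    h=np.degrees(np.arctan2(f[1],f[0]))-2.5
    zt=s['ee_pos'][2]-.0077+R[2,0]*-.15
    print('tip',sh((.1495,-.0715)),'corner',sh((.152,.011)),'yaw rel shelf %.2f'%h,'z tip %.4f z ruler %.4f'%(zt,s['ee_pos'][2]-.0077),'F',s['force'].round(2),'T',s['ft_torque'].round(2),'t',s['time_s'])
E
python3 -c "
from h import *
tip();st()"
```

```text
tip [ 62.1 -21.3] corner [61.9 61.3] yaw rel shelf 1.88 z tip 0.0008 z ruler 0.0015 F [-0.62  0.   -0.88] T [-0.04  0.08  0.02] t 8.8333
t 8.83 p [0.5074 0.0993 0.0092] F [-0.62  0.   -0.88] w 0.0100
[[-0.997, -0.076, -0.005], [-0.076, 0.997, -0.001], [0.005, -0.001, -1.0]] q [ 0.09  0.09  2.1  -0.    0.96 -1.56]
```

send_rows(
  rows="-8 -0.3 -2 0 -0.005 0 1; -8 -0.3 -0.5 0 0 0 1; -6 -0.2 0 0 0 0 1; -4 0 0 0 0 0 1; 0 0 0 0 0 0 1; 0 0 0 0 0 0 1",
)

```text
time_s: 9.33
ee_pos: [0.5335, 0.1005, 0.0116]
eef_rot: [[-0.997, -0.077, -0.001], [-0.077, 0.997, -0.001], [0.001, -0.001, -1.0]]
force: [0.3, -0.5, -0.9]
grip_width: 0.0096
```

```bash
python3 -c "
from h import *
tip();st()"
```

```text
tip [ 88.2 -21.2] corner [87.9 61.4] yaw rel shelf 1.90 z tip 0.0037 z ruler 0.0039 F [ 0.34 -0.47 -0.88] T [0.02 0.07 0.  ] t 9.3333
t 9.33 p [0.5335 0.1005 0.0116] F [ 0.34 -0.47 -0.88] w 0.0096
[[-0.997, -0.077, -0.001], [-0.077, 0.997, -0.001], [0.001, -0.001, -1.0]] q [ 0.09  0.14  2.04 -0.    0.97 -1.56]
```

send_rows(
  rows="-3 0 0 0 0 0 1; -3 0 0 0 0 0 1; 0 0 0 0 0 0 1",
)

```text
time_s: 9.58
ee_pos: [0.5394, 0.1011, 0.0113]
eef_rot: [[-0.997, -0.077, -0.002], [-0.077, 0.997, -0.001], [0.002, -0.001, -1.0]]
force: [-0.1, -0.4, -2.0]
grip_width: 0.0095
```

send_rows(
  rows="-2.5 0 0 0 0 0 1; -2.5 0 0 0 0 0 1",
)

```text
time_s: 9.75
ee_pos: [0.5434, 0.1016, 0.0109]
eef_rot: [[-0.997, -0.077, -0.005], [-0.077, 0.997, -0.001], [0.005, -0.0, -1.0]]
force: [-6.0, 0.8, 0.4]
grip_width: 0.01
```

```bash
python3 -c "
from h import *
tip()"
```

```text
tip [ 98.1 -20.5] corner [97.9 62. ] yaw rel shelf 1.89 z tip 0.0025 z ruler 0.0032 F [-6.01  0.77  0.38] T [ 0.2   0.92 -0.07] t 9.75
```

send_rows(
  rows="1.5 0 -0.5 0 -0.004 0 1; 0 0 0 0 0 0 1",
)

```text
time_s: 9.92
ee_pos: [0.5419, 0.1016, 0.0111]
eef_rot: [[-0.997, -0.077, -0.001], [-0.077, 0.997, -0.0], [0.001, -0.0, -1.0]]
force: [0.5, -0.6, -1.3]
grip_width: 0.0099
```

```bash
python3 -c "
from h import *
tip()"
```

```text
tip [ 96.6 -20.5] corner [96.4 62.1] yaw rel shelf 1.90 z tip 0.0033 z ruler 0.0034 F [ 0.5  -0.64 -1.29] T [ 0.    0.02 -0.01] t 9.9167
```

send_rows(
  rows="0.1 -4 0 0 0 0 1; 0.1 -4 0 0 0 0 1; 0.1 -3 0 0 0 0 1; 0 0 0 0 0 0 1",
)

```text
time_s: 10.25
ee_pos: [0.5429, 0.0894, 0.0114]
eef_rot: [[-0.997, -0.077, 0.001], [-0.077, 0.997, -0.001], [-0.001, -0.001, -1.0]]
force: [0.0, -0.1, -1.1]
grip_width: 0.0098
```

```bash
python3 -c "
from h import *
tip()"
```

```text
tip [ 97.1 -32.6] corner [96.8 49.9] yaw rel shelf 1.94 z tip 0.0038 z ruler 0.0037 F [ 0.02 -0.15 -1.1 ] T [-0.1   0.04 -0.04] t 10.25
```

send_rows(
  rows="0.1 -4 0 0 0 0 1; 0.1 -4 0 0 0 0 1; 0.1 -4 0 0 0 0 1; 0 0 0 0 0 0 1",
)

```text
time_s: 10.58
ee_pos: [0.5439, 0.0757, 0.0117]
eef_rot: [[-0.997, -0.077, 0.002], [-0.077, 0.997, -0.001], [-0.002, -0.001, -1.0]]
force: [-0.3, 0.3, -1.4]
grip_width: 0.0097
```

```bash
python3 -c "
from h import *
tip()"
```

```text
tip [ 97.5 -46.4] corner [97.2 36.1] yaw rel shelf 1.91 z tip 0.0042 z ruler 0.0040 F [-0.31  0.3  -1.36] T [-0.01 -0.    0.08] t 10.5833
```

send_rows(
  rows="0.1 -4 0 0 0 0 1; 0.1 -4 0 0 0 0 1; 0.1 -4 0 0 0 0 1; 0 0 0 0 0 0 1",
)

```text
time_s: 10.92
ee_pos: [0.5447, 0.0623, 0.0118]
eef_rot: [[-0.997, -0.077, 0.002], [-0.077, 0.997, -0.001], [-0.002, -0.001, -1.0]]
force: [0.3, -0.1, -0.9]
grip_width: 0.0097
```

```bash
python3 -c "
from h import *
tip()"
```

```text
tip [ 97.8 -59.8] corner [97.5 22.7] yaw rel shelf 1.91 z tip 0.0044 z ruler 0.0041 F [ 0.27 -0.08 -0.9 ] T [ 0.01 -0.01 -0.01] t 10.9167
```

send_rows(
  rows="0.2 -4 0 0 0 0 1; 0.2 -4 0 0 0 0 1; 0.2 -4 0 0 0 0 1; 0.2 -4 0 0 0 0 1; 0.2 -4 0 0 0 0 1; 0.2 -4 0 0 0 0 1; 0 0 0 0 0 0 1",
)

```text
time_s: 11.5
ee_pos: [0.5455, 0.0356, 0.0118]
eef_rot: [[-0.997, -0.077, 0.002], [-0.077, 0.997, -0.001], [-0.002, -0.001, -1.0]]
force: [0.0, 0.3, -1.6]
grip_width: 0.0098
```

```bash
python3 -c "
from h import *
tip()"
```

```text
tip [ 97.4 -86.5] corner [97.1 -4. ] yaw rel shelf 1.91 z tip 0.0045 z ruler 0.0041 F [ 0.02  0.32 -1.57] T [-0.    0.04  0.03] t 11.5
```

send_rows(
  rows="0.2 -4 0 0 0 0 1; 0.2 -4 0 0 0 0 1; 0.2 -4 0 0 0 0 1; 0.2 -3 0 0 0 0 1; 0 0 0 0 0 0 1",
)

```text
time_s: 11.92
ee_pos: [0.5458, 0.0188, 0.0118]
eef_rot: [[-0.997, -0.077, 0.002], [-0.077, 0.997, -0.001], [-0.002, -0.001, -1.0]]
force: [-0.3, -0.2, -1.2]
grip_width: 0.0098
```

```bash
python3 -c "
from h import *
tip()"
```

```text
tip [  96.9 -103.4] corner [ 96.7 -20.9] yaw rel shelf 1.89 z tip 0.0044 z ruler 0.0041 F [-0.29 -0.18 -1.24] T [0.01 0.01 0.04] t 11.9167
```

send_rows(
  rows="3 0 0 0 0 0 1; 5 0.2 0 0 0 0 1; 7 0.2 0 0 0 0 1; 8 0.3 0 0 0 0 1; 8 0.3 0 0 0 0 1; 8 0.3 0 0 0 0 1; 8 0.3 0 0 0 0 1; 8 0.3 0 0 0 0 1; 6 0.2 0 0 0 0 1; 3 0.1 0 0 0 0 1; 0 0 0 0 0 0 1",
)

```text
time_s: 12.83
ee_pos: [0.4738, 0.0162, 0.0115]
eef_rot: [[-0.997, -0.077, 0.002], [-0.077, 0.997, -0.001], [-0.002, -0.001, -1.0]]
force: [0.4, -0.4, -1.8]
grip_width: 0.01
```

```bash
python3 -c "
from h import *
tip();shot('wrist','w8.png');shot('top','t8.png')"
```

```text
tip [  24.9 -102.8] corner [ 24.6 -20.2] yaw rel shelf 1.92 z tip 0.0041 z ruler 0.0038 F [ 0.42 -0.43 -1.81] T [-0.02 -0.01  0.02] t 12.8333
```

View pics/w8.png

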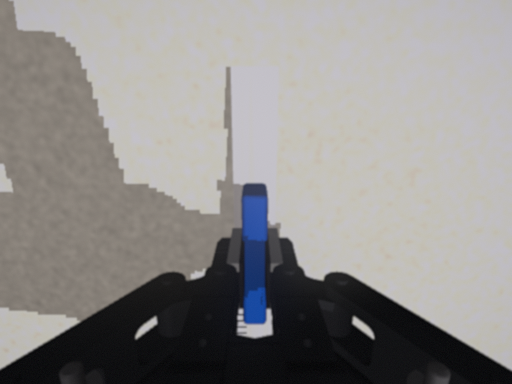

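```bash
python3 - <<'E'
from h import *
d=ld('t8.png');f=d['frame']
cv2.imwrite('pics/z9.png',cv2.resize(f[130:200,180:310],None,fx=6,fy=6,interpolation=cv2.INTER_CUBIC))
E
```

```text
(no output)
```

View pics/z9.png

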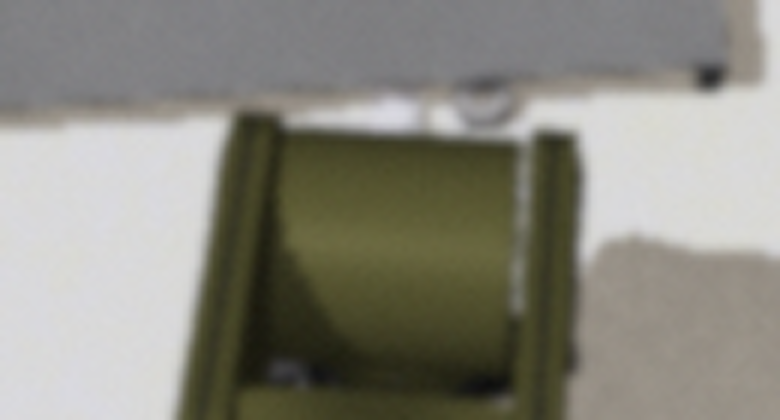

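send_rows(
  rows="3 0 0 0 0 0 1; 5 0.2 0 0 0 0 1; 7 0.2 0 0 0 0 1; 8 0.3 0 0 0 0 1; 8 0.3 0 0 0 0 1; 8 0.3 0 0 0 0 1; 8 0.3 0 0 0 0 1; 8 0.3 0 0 0 0 1; 8 0.3 0 0 0 0 1; 8 0.3 0 0 0 0 1; 6 0.2 0 0 0 0 1; 3 0.1 0 0 0 0 1",
)

```text
time_s: 13.93
ee_pos: [0.3873, 0.0124, 0.0113]
eef_rot: [[-0.997, -0.077, 0.004], [-0.077, 0.997, -0.001], [-0.004, -0.001, -1.0]]
force: [1.1, -0.3, -0.5]
grip_width: 0.0097
```

```bash
python3 -c "
from h import *
tip();d=shot('top','t9.png');f=d['frame']
cv2.imwrite('pics/z10.png',cv2.resize(f[130:230,180:330],None,fx=5,fy=5,interpolation=cv2.INTER_CUBIC))"
```

```text
tip [ -61.7 -102.7] corner [-62.  -20.2] yaw rel shelf 1.92 z tip 0.0042 z ruler 0.0036 F [ 1.15 -0.27 -0.53] T [-0.   -0.04  0.02] t 13.9333
```

View pics/z10.png

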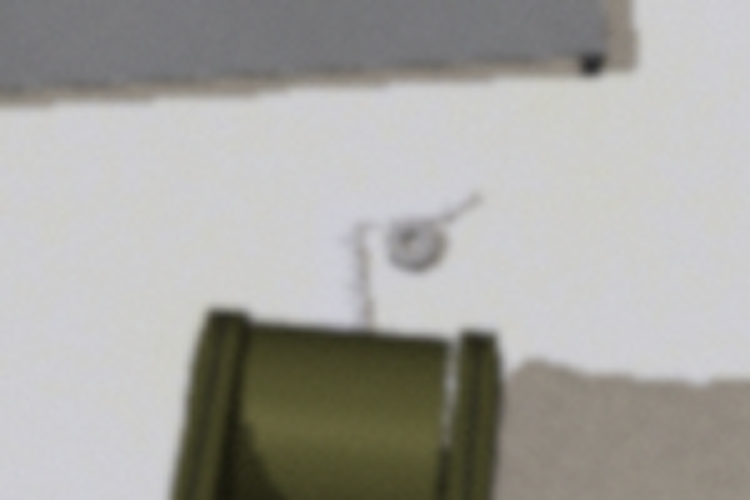

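send_rows(
  rows="0 0 -12 0 0 0 1; 0 0 -15 0 0 0 1; 0 0 -15 0 0 0 1; 0 15 0 0 0 0 1; -3 30 0 0 0 0 1; -3 35 0 0 0 0 1; -3 35 0 0 0 0 1; -3 25 0 0 0 0 1; 0 10 0 0 0 0 1; 0 0 0 0 0 0 1",
)

```text
time_s: 14.82
ee_pos: [0.3881, 0.169, 0.0567]
eef_rot: [[-0.997, -0.071, 0.006], [-0.071, 0.997, 0.001], [-0.006, 0.0, -1.0]]
force: [0.6, 0.5, -1.4]
grip_width: 0.01
```

```bash
python3 -c "
from h import *
tip();st();plan([.400,.165,.02],Rd(184.5),1,n=3)"
```

```text
tip [-54.5  52.7] corner [-54.2 135.2] yaw rel shelf 1.56 z tip 0.0499 z ruler 0.0490 F [ 0.57  0.5  -1.45] T [-0.07  0.07 -0.04] t 14.8167
t 14.82 p [0.3881 0.169  0.0567] F [ 0.57  0.5  -1.45] w 0.0100
[[-0.997, -0.071, 0.006], [-0.071, 0.997, 0.001], [-0.006, 0.0, -1.0]] q [ 0.28 -0.22  2.29 -0.    1.06 -1.36]
dist [-11.4  -4.8  36.7] rot [ 0.     0.006 -0.008] rows 3
-3.8 -1.6 12.2 0 0.002 -0.003 1; -3.8 -1.6 12.2 0 0.002 -0.003 1; -3.8 -1.6 12.2 0 0.002 -0.003 1
```

send_rows(
  rows="-4 -1 12 0 0.003 0 1; -4 -1 12 0 0.003 0 1; -3 -1 10 0 0 0 1; 0 0 3 0 0 0 1; 0 0 0 0 0 0 1; 0 0 0 0 0 0 1",
)

```text
time_s: 15.32
ee_pos: [0.4004, 0.1652, 0.019]
eef_rot: [[-0.997, -0.072, 0.0], [-0.072, 0.997, -0.001], [-0.0, -0.001, -1.0]]
force: [0.3, 0.2, 0.1]
grip_width: 0.0097
```

```bash
python3 -c "
from h import *
tip();st();plan([.398,.165,.0082],Rd(184.5),1,n=2)"
```

```text
tip [-42.3  48.6] corner [-42.1 131.2] yaw rel shelf 1.66 z tip 0.0114 z ruler 0.0113 F [0.29 0.17 0.08] T [-0.    0.06  0.06] t 15.3167
t 15.32 p [0.4004 0.1652 0.019 ] F [0.29 0.17 0.08] w 0.0097
[[-0.997, -0.072, 0.0], [-0.072, 0.997, -0.001], [-0.0, -0.001, -1.0]] q [ 0.27 -0.12  2.29 -0.    0.98 -1.37]
dist [ 2.4 -0.  10.8] rot [-0.001  0.    -0.006] rows 2
1.2 -0 5.4 -0 0 -0.003 1; 1.2 -0 5.4 -0 0 -0.003 1
```

send_rows(
  rows="0 0 4 0 0 0 1; 0 0 4 0 0 0 1; 0 0 1 0 0 0 1; 0 0 1 0 0 0 1; 0 0 0 0 0 0 1",
)

```text
time_s: 15.73
ee_pos: [0.4012, 0.1646, 0.0098]
eef_rot: [[-0.997, -0.071, 0.003], [-0.071, 0.997, -0.0], [-0.003, -0.0, -1.0]]
force: [0.3, -0.6, -1.5]
grip_width: 0.0095
```

```bash
python3 -c "
from h import *
tip();st()"
```

```text
tip [-41.6  47.8] corner [-41.4 130.3] yaw rel shelf 1.58 z tip 0.0025 z ruler 0.0021 F [ 0.32 -0.59 -1.53] T [-0.05  0.01 -0.02] t 15.7333
t 15.73 p [0.4012 0.1646 0.0098] F [ 0.32 -0.59 -1.53] w 0.0095
[[-0.997, -0.071, 0.003], [-0.071, 0.997, -0.0], [-0.003, -0.0, -1.0]] q [ 0.27 -0.1   2.29 -0.    0.95 -1.38]
```

send_rows(
  rows="0 0 1.5 0 0.002 0 1; 0 0 1 0 0 0 1; 0 0 0 0 0 0 1; 0 0 0 0 0 0 0.7; 0 0 0 0 0 0 0.4; 0 0 0 0 0 0 0; 0 0 0 0 0 0 0; 0 0 0 0 0 0 0; 0 0 0 0 0 0 0; 0 0 0 0 0 0 0",
)

```text
time_s: 16.57
ee_pos: [0.4029, 0.1653, 0.0088]
eef_rot: [[-0.997, -0.072, 0.005], [-0.072, 0.997, 0.001], [-0.005, 0.0, -1.0]]
force: [1.0, -0.0, 0.3]
grip_width: 0.0851
```

send_rows(
  rows="0 0 -10 0 0 0 0; 0 0 -20 0 0 0 0; 0 0 -25 0 0 0 0; 0 0 -25 0 0 0 0; 0 0 0 0 0 0 0; 0 0 0 0 0 0 0",
)

```text
time_s: 17.07
ee_pos: [0.4013, 0.1649, 0.0938]
eef_rot: [[-0.997, -0.072, 0.002], [-0.072, 0.997, -0.0], [-0.002, -0.0, -1.0]]
force: [-0.6, -0.7, -0.9]
grip_width: 0.0851
```

```bash
python3 -c "
from h import *
st();shot('wrist','w10.png');d=shot('top','t10.png');f=d['frame']
cv2.imwrite('pics/z11.png',cv2.resize(f[130:260,160:310],None,fx=5,fy=4.5,interpolation=cv2.INTER_CUBIC))"
```

```text
t 17.07 p [0.4013 0.1649 0.0938] F [-0.61 -0.66 -0.85] w 0.0851
[[-0.997, -0.072, 0.002], [-0.072, 0.997, -0.0], [-0.002, -0.0, -1.0]] q [ 0.27 -0.25  2.24 -0.    1.14 -1.38]
```

View pics/z11.png

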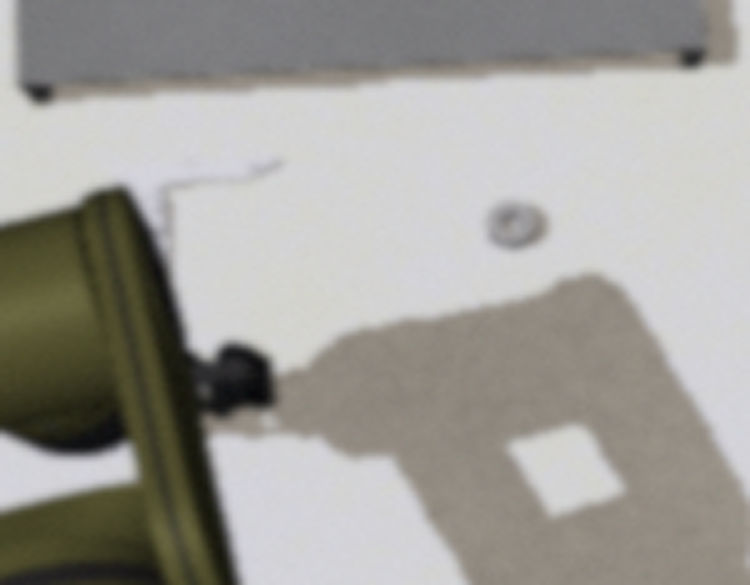

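View pics/w10.png

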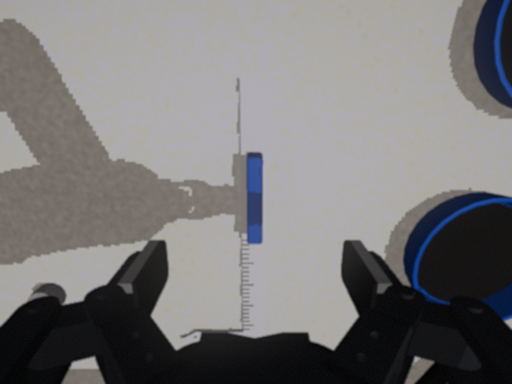

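```bash
python3 -c "
from h import *
d=ld('t10.png');c=ray(d,262.6,179.6,.012);print(c)
plan([c[0]-.05,c[1],.14],Rd(182.5),0)
s=robot.state()"
```

```text
[ 0.51567969 -0.01845917  0.012     ]
dist [ -51.1 -187.5  -46.7] rot [-0.     0.001  0.028] rows 6
-8.5 -31.3 -7.8 -0 0 0.005 0; -8.7 -31.2 -7.8 -0 0 0.005 0; -8.8 -31.2 -7.8 -0 0 0.005 0; -9 -31.1 -7.8 -0 0 0.005 0; -9.1 -31.1 -7.8 -0 0 0.005 0; -9.2 -31 -7.8 -0 0 0.005 0
```

send_rows(
  rows="-8.5 -31 -8 0 0 0.005 0; -8.7 -31 -8 0 0 0.005 0; -9 -31 -8 0 0 0.005 0; -9 -31 -8 0 0 0.005 0; -9 -31 -8 0 0 0.005 0; -9 -31 -8 0 0 0.005 0; 0 0 0 0 0 0 0; 0 0 0 0 0 0 0",
)

```text
time_s: 17.83
ee_pos: [0.4615, -0.0245, 0.1325]
eef_rot: [[-0.999, -0.046, -0.017], [-0.046, 0.999, -0.0], [0.017, 0.001, -1.0]]
force: [-0.6, 0.3, 0.1]
grip_width: 0.0854
```

```bash
python3 -c "
from h import *
st();d=shot('wrist','w11.png')"
```

```text
t 17.83 p [ 0.4615 -0.0245  0.1325] F [-0.61  0.32  0.08] w 0.0854
[[-0.999, -0.046, -0.017], [-0.046, 0.999, -0.0], [0.017, 0.001, -1.0]] q [-0.17 -0.21  2.14 -0.    1.22 -1.78]
```

View pics/w11.png

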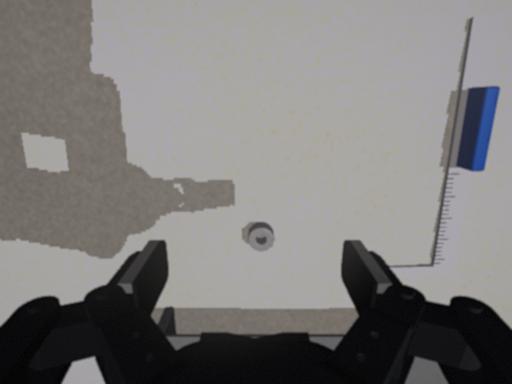

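```bash
python3 -c "
from h import *
d=ld('w11.png');c=ray(d,261.3,239,.016);print(c)
cv2.imwrite('pics/z12.png',cv2.resize(d['frame'][210:260,230:290],None,fx=10,fy=10,interpolation=cv2.INTER_CUBIC))"
```

```text
[ 0.51502776 -0.01416082  0.016     ]
```

View pics/z12.png

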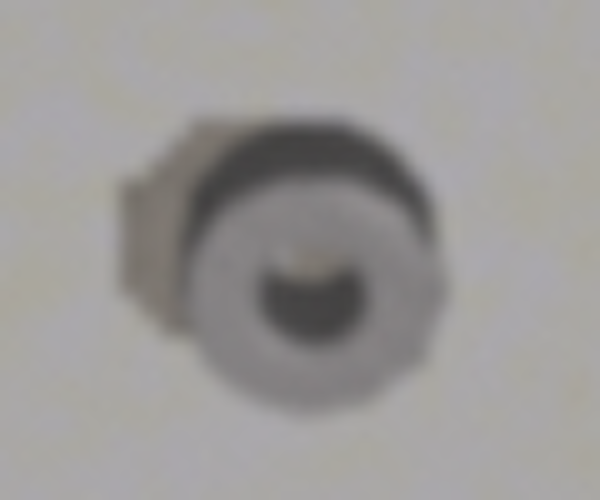

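```bash
python3 -c "
from h import *
plan([.515,-.0145,.035],Rd(182.5),0,n=5)"
```

```text
dist [-55.5   7.2  96.6] rot [ 0.    -0.017  0.003] rows 5
-11.1 1.4 19.3 0 -0.003 0.001 0; -11 1.4 19.4 0 -0.003 0.001 0; -11 1.4 19.4 0 -0.003 0.001 0; -10.9 1.5 19.4 0 -0.003 0.001 0; -10.8 1.5 19.5 0 -0.003 0.001 0
```

send_rows(
  rows="-11 1.5 19 0 -0.004 0 0; -11 1.5 19 0 -0.004 0 0; -11 1.5 19 0 -0.004 0 0; -11 1.5 19 0 -0.004 0 0; -10 1.5 15 0 -0.003 0 0; 0 0 0 0 0 0 0; 0 0 0 0 0 0 0",
)

```text
time_s: 18.47
ee_pos: [0.5103, -0.0056, 0.0318]
eef_rot: [[-0.998, -0.056, -0.007], [-0.056, 0.998, 0.003], [0.007, 0.003, -1.0]]
force: [-0.4, -0.6, 0.4]
grip_width: 0.0853
```

```bash
python3 -c "
from h import *
st();plan([.515,-.0145,.0045],Rd(182.5),0,n=3)"
```

```text
t 18.47 p [ 0.5103 -0.0056  0.0318] F [-0.42 -0.58  0.4 ] w 0.0853
[[-0.998, -0.056, -0.007], [-0.056, 0.998, 0.003], [0.007, 0.003, -1.0]] q [-0.12  0.04  2.11  0.    1.01 -1.75]
dist [-4.4 -9.2 27.2] rot [ 0.003 -0.007  0.012] rows 3
-1.5 -3.1 9.1 0.001 -0.002 0.004 0; -1.5 -3.1 9.1 0.001 -0.002 0.004 0; -1.5 -3 9.1 0.001 -0.002 0.004 0
```

send_rows(
  rows="-2 -4 8 0 -0.003 0.005 0; -2 -4 8 0 -0.003 0.005 0; 0 -2 6 0 0 0 0; 0 0 2 0 0 0 0; 0 0 0 0 0 0 0",
)

```text
time_s: 18.88
ee_pos: [0.5138, -0.0147, 0.0068]
eef_rot: [[-0.999, -0.048, 0.0], [-0.048, 0.999, 0.003], [-0.001, 0.003, -1.0]]
force: [-0.1, 0.8, 0.7]
grip_width: 0.0857
```

```bash
python3 -c "
from h import *
st();plan([.515,-.0145,.0045],Rd(182.5),0,n=1)"
```

```text
t 18.88 p [ 0.5138 -0.0147  0.0068] F [-0.08  0.82  0.7 ] w 0.0857
[[-0.999, -0.048, 0.0], [-0.048, 0.999, 0.003], [-0.001, 0.003, -1.0]] q [-0.13  0.08  2.11  0.    0.95 -1.76]
dist [-1.2  0.2  2.3] rot [0.003 0.001 0.004] rows 1
-1.2 0.2 2.3 0.003 0.001 0.004 0
```

send_rows(
  rows="-1 0 2 0 0 0 0; 0 0 0 0 0 0 0.3; 0 0 0 0 0 0 1; 0 0 0 0 0 0 1; 0 0 0 0 0 0 1; 0 0 0 0 0 0 1; 0 0 0 0 0 0 1",
  grip_force=40,
)

```text
time_s: 19.47
ee_pos: [0.5164, -0.0154, 0.0068]
eef_rot: [[-0.999, -0.047, 0.004], [-0.047, 0.999, 0.002], [-0.005, 0.002, -1.0]]
force: [0.4, -0.0, -1.2]
grip_width: 0.0233
```

send_rows(
  rows="0 0 -10 0 0 0 1; 0 0 -20 0 0 0 1; 0 0 -25 0 0 0 1; 0 0 -25 0 0 0 1; 0 0 0 0 0 0 1",
)

```text
time_s: 19.88
ee_pos: [0.5137, -0.0152, 0.0895]
eef_rot: [[-0.999, -0.047, -0.002], [-0.047, 0.999, 0.003], [0.002, 0.003, -1.0]]
force: [0.8, -0.0, 0.8]
grip_width: 0.0233
```

```bash
python3 -c "
from h import *
st();d=shot('wrist','w12.png');shot('top','t12.png')
d=ld('top1.png');e=ld('w10.png')
f=d['frame'];m=cv2.inRange(cv2.cvtColor(f,cv2.COLOR_BGR2HSV),(100,120,60),(130,255,255));m[:180]=0;m[235:]=0;m[:,150:]=0
p=np.argwhere(m)[:,::-1].astype(np.float32);(c,r)=cv2.minEnclosingCircle(p);print(c,r,ray(d,*c,.026))
"
```

```text
t 19.88 p [ 0.5137 -0.0152  0.0895] F [ 0.82 -0.    0.75] w 0.0233
[[-0.999, -0.047, -0.002], [-0.047, 0.999, 0.003], [0.002, 0.003, -1.0]] q [-0.14 -0.04  2.07  0.    1.11 -1.75]
(114.33721160888672, 208.63954162597656) 23.719621658325195 [0.44416306 0.3536588  0.026     ]
```

View pics/w12.png

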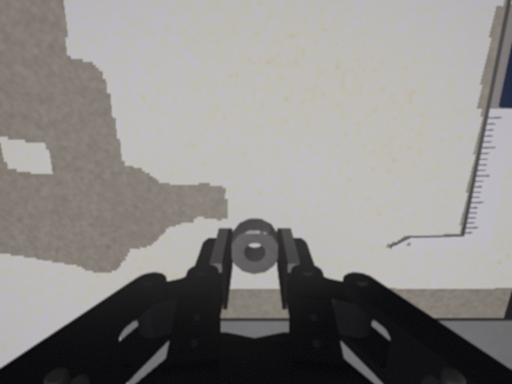

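View pics/t12.png

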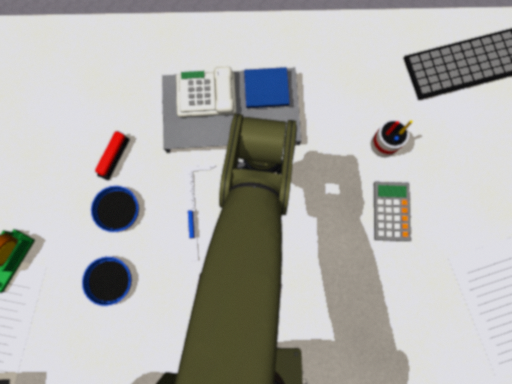

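```bash
python3 -c "
from h import *
plan([.444,.353,.11],Rd(182.5),1,n=11)"
```

```text
dist [ 50.  370.7 -22.7] rot [ 0.004 -0.008  0.003] rows 11
4.5 33.7 -2.1 0 -0.001 0 1; 4.6 33.7 -2.1 0 -0.001 0 1; 4.6 33.7 -2.1 0 -0.001 0 1; 4.6 33.7 -2.1 0 -0.001 0 1; 4.6 33.7 -2.1 0 -0.001 0 1; 4.6 33.7 -2.2 0 -0.001 0 1; 4.6 33.7 -2.2 0 -0.001 0 1; 4.6 33.7 -2.2 0 -0.001 0 1; 4.6 33.7 -2.2 0 -0.001 0 1; 4.6 33.7 -2.2 0 -0.001 0 1; 4.6 33.7 -2.2 0 -0.001 0 1
```

send_rows(
  rows="3 20 -4 0 0 0 1; 4.6 33 -4 0 0 0 1; 4.6 34 -4 0 0 0 1; 4.6 34 -3 0 0 0 1; 4.6 34 -3 0 0 0 1; 4.6 34 -2 0 0 0 1; 4.6 34 -2 0 0 0 1; 4.6 34 -2 0 0 0 1; 4.6 34 -2 0 0 0 1; 4.6 30 -2 0 0 0 1; 4 20 0 0 0 0 1; 0 0 0 0 0 0 1",
)

```text
time_s: 20.98
ee_pos: [0.4326, 0.334, 0.0972]
eef_rot: [[-0.998, -0.04, -0.038], [-0.04, 0.999, -0.005], [0.038, -0.003, -0.999]]
force: [0.4, -0.3, -0.3]
grip_width: 0.0233
```

```bash
python3 -c "
from h import *
st();d=shot('wrist','w13.png');plan([.444,.353,.05],Rd(182.5),1,n=4)"
```

```text
t 20.98 p [0.4326 0.334  0.0972] F [ 0.37 -0.34 -0.29] w 0.0233
[[-0.998, -0.04, -0.038], [-0.04, 0.999, -0.005], [0.038, -0.003, -0.999]] q [ 0.55  0.04  1.98  0.02  1.16 -1.07]
dist [-14.1  20.2  46.1] rot [-0.005 -0.039 -0.004] rows 4
-3.5 5.1 11.5 -0.001 -0.01 -0.001 1; -3.4 5 11.6 -0.001 -0.01 -0.001 1; -3.3 5 11.6 -0.001 -0.01 -0.001 1; -3.2 5 11.6 -0.001 -0.01 -0.001 1
```

View pics/w13.png

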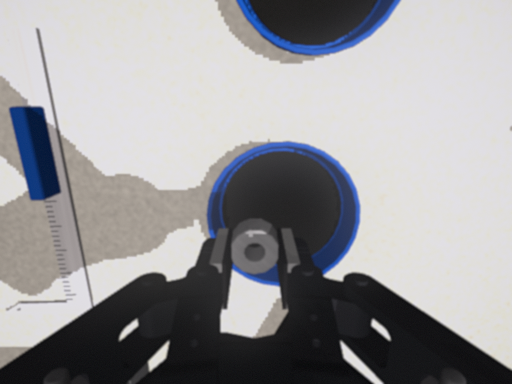

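```bash
python3 -c "
from h import *
d=ld('w13.png');m=cv2.inRange(cv2.cvtColor(d['frame'],cv2.COLOR_BGR2HSV),(105,150,120),(125,255,255));m[:120]=0;m[:,:190]=0;m[300:]=0
p=np.argwhere(m)[:,::-1].astype(np.float32);w=np.array([ray(d,*q,.026)[:2] for q in p],np.float32);c,r=cv2.minEnclosingCircle(w);print(c,r)"
```

```text
(0.44420239329338074, 0.3573240041732788) 0.0584167055785656
```

send_rows(
  rows="-3.5 6 8 0 -0.012 0 1; -3.5 6 8 0 -0.012 0 1; -3.5 6 8 0 -0.01 0 1; -2.5 3 8 0 -0.006 0 1; 0 0 0 0 0 0 1; 0 0 0 0 0 0 1",
)

```text
time_s: 21.53
ee_pos: [0.4426, 0.3497, 0.0561]
eef_rot: [[-0.999, -0.038, -0.004], [-0.038, 0.999, -0.012], [0.004, -0.012, -1.0]]
force: [0.5, 0.1, -0.6]
grip_width: 0.0235
```

```bash
python3 -c "
from h import *
st();plan([.445,.353,.0155],Rd(182.5),1,n=5)"
```

```text
t 21.53 p [0.4426 0.3497 0.0561] F [ 0.47  0.14 -0.61] w 0.0235
[[-0.999, -0.038, -0.004], [-0.038, 0.999, -0.012], [0.004, -0.012, -1.0]] q [ 0.58  0.12  1.97 -0.01  1.06 -1.03]
dist [-2.7  3.7 40.6] rot [-0.012 -0.004 -0.006] rows 5
-0.5 0.7 8.1 -0.002 -0.001 -0.001 1; -0.5 0.7 8.1 -0.002 -0.001 -0.001 1; -0.5 0.7 8.1 -0.002 -0.001 -0.001 1; -0.5 0.7 8.1 -0.002 -0.001 -0.001 1; -0.5 0.7 8.1 -0.002 -0.001 -0.001 1
```

Centre about (0.444, 0.355); descend gently.

send_rows(
  rows="-0.5 1.5 8 -0.004 -0.001 0 1; -0.5 1.5 8 -0.004 -0.001 0 1; -0.5 1.5 8 -0.004 0 0 1; 0 1 6 0 0 0 1; 0 0 3 0 0 0 1; 0 0 0 0 0 0 1; 0 0 0 0 0 0 1",
)

```text
time_s: 22.12
ee_pos: [0.4444, 0.3541, 0.0193]
eef_rot: [[-0.999, -0.036, -0.003], [-0.036, 0.999, 0.001], [0.003, 0.001, -1.0]]
force: [-0.0, -0.1, -0.3]
grip_width: 0.0236
```

```bash
python3 -c "
from h import *
st();plan([.445,.355,.014],Rd(182.5),1)"
```

```text
t 22.12 p [0.4444 0.3541 0.0193] F [-0.01 -0.06 -0.33] w 0.0236
[[-0.999, -0.036, -0.003], [-0.036, 0.999, 0.001], [0.003, 0.001, -1.0]] q [ 0.58  0.17  1.98  0.    0.99 -1.03]
dist [-0.6  0.9  5.3] rot [ 0.001 -0.003 -0.008] rows 1
-0.6 0.9 5.3 0.001 -0.003 -0.008 1
```

send_rows(
  rows="0 0 2 0 0 0 1; 0 0 2 0 0 0 1; 0 0 1 0 0 0 1; 0 0 0 0 0 0 1",
)

```text
time_s: 22.45
ee_pos: [0.445, 0.3546, 0.0149]
eef_rot: [[-0.999, -0.036, -0.001], [-0.036, 0.999, 0.002], [0.001, 0.002, -1.0]]
force: [-0.3, -0.3, -0.1]
grip_width: 0.0233
```

send_rows(
  rows="0 0 1 0 0 0 1; 0 0 0.5 0 0 0 1; 0 0 0 0 0 0 1; 0 0 0 0 0 0 0.7; 0 0 0 0 0 0 0.55; 0 0 0 0 0 0 0.5; 0 0 0 0 0 0 0.5; 0 0 0 0 0 0 0.5",
)

```text
time_s: 23.12
ee_pos: [0.446, 0.3553, 0.0147]
eef_rot: [[-0.999, -0.036, 0.001], [-0.036, 0.999, 0.003], [-0.001, 0.003, -1.0]]
force: [-0.1, -0.7, 0.9]
grip_width: 0.043
```

send_rows(
  rows="0 0 -8 0 0 0 0.5; 0 0 -20 0 0 0 0.5; 0 0 -30 0 0 0 0.5; 0 0 -35 0 0 0 0.5; 20 0 -30 0 0 0 0.5; 30 0 -20 0 0 0 0.5; 0 0 0 0 0 0 0.5; 0 0 0 0 0 0 0.5",
)

```text
time_s: 23.78
ee_pos: [0.3942, 0.3527, 0.1678]
eef_rot: [[-0.999, -0.034, 0.001], [-0.034, 0.999, 0.004], [-0.001, 0.004, -1.0]]
force: [-0.5, 0.4, -0.4]
grip_width: 0.0428
```

```bash
python3 -c "
from h import *
st();shot('wrist','w14.png');shot('top','t14.png');d=shot('scene','s14.png')"
```

```text
t 23.78 p [0.3942 0.3527 0.1678] F [-0.47  0.42 -0.44] w 0.0428
[[-0.999, -0.034, 0.001], [-0.034, 0.999, 0.004], [-0.001, 0.004, -1.0]] q [ 0.63 -0.1   1.98  0.    1.25 -0.98]
```

View pics/w14.png

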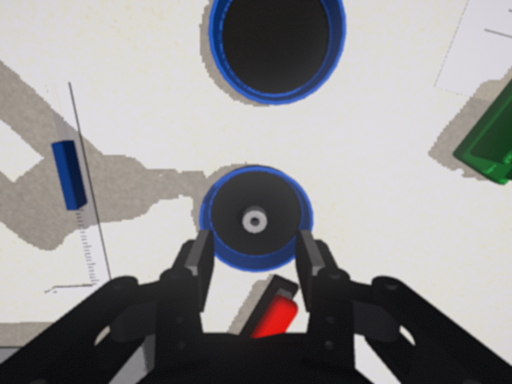

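View pics/s14.png

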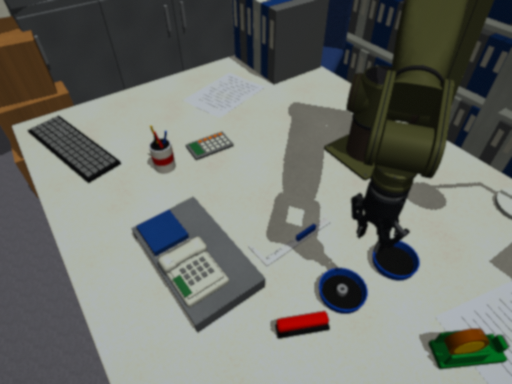

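The collar lies flat in the middle of the farther dish: wrist pixel (255,221), scene pixel (343,289). The ruler lies flat on the open desk, with its grip at scene pixel (306,232), clear of shelf and dish. The pencil cup, calculator and stapler are where they were at the start.

```bash
python3 -c "
from plant import robot
print(robot.hand_in(), robot.state()['time_s'])"
```

```text
the job is handed in; nothing more can be done
the job is handed in; nothing more can be done
```

The collar is in the blue dish that stood farthest from the base, and the job is handed in at about 24 s of the 72 s allowed. No verdict came back.

- **Finding the collar:** A low, tilted wrist-camera view under the shelf showed the collar at about y = -53 mm in the shelf's frame. The stop was about 100 mm behind the front edge.
- **Hooking it out:** I took the ruler by its grip and touched the toe to the stop, at about 6 N. I then slid the tip along the stop behind the collar and drew the collar out onto the open desk.
- **Laying the ruler down:** It was let go flat on the open desk, between the shelf and the dish.
- **Placing the collar:** I gripped it at 40 N, lowered it onto the liner and let go there.

**Last checks:**
- The wrist and scene pictures show the collar flat in the middle of the dish and the ruler flat, clear of shelf and dish.
- The stapler, calculator and pencil cup look unmoved. I judged that by eye and did not measure it.
- The largest force I read was the 6 N touch on the stop, but I only read it at the end of each move.
- The load on the liner could not be measured.
- The camera estimates of the dish centre, shelf and ruler differed by 2 to 4 mm, too little to matter.

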